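# Lay a bottle down on the bottle roller and start it

## Task

Load the bottle roller: with the fingertips, tip the tall black-capped bottle on its deck over against the two rubber stops, and let it down gently all the way until it lies on its side along the two rollers, cap outward. It must never drop freely, be squeezed hard or be lifted off the machine. When it lies still and you have let go, push the round grey start key on the deck (not the black dial) fully in, and leave everything else as it stands.

Things in the scene. Friction and masses are not known exactly. Their poses are not given: they have to be found in the camera images.
- roller: Bottle roller, a fixed bench machine: white drive housing with a flat deck, two black rubber rollers beside it. Origin on the work surface under the middle of the stop line; z up, y along the rollers, from them towards the deck, x across. Deck at z = 80 mm, x -75 to 75, y -8 to 165 mm. A black dial 16 mm high on it at x = 42, y = 130 mm has no part in the job.
- roller_stop (a point): Point on the deck midway between two domed rubber stops (12 mm across, 8 mm high, on the deck at the machine's x = +-26, y = 3.5 mm); it is the machine's (0, 0, 80) mm. The bottle's foot pivots here; it tips towards the machine's -y.
- rollers_mid (a point): Point midway between the two rollers, at the height of their axes and half way along: the machine's (0, -65, 73) mm. The rollers turn freely, 30 mm across, axes along y at x = +-26 mm, rubber from y = -15 to -115 mm. An end plate (110 mm wide, top z = 76 mm) follows to y = -134 mm, then only free air above the work surface.
- bottle: Tall white plastic bottle with a faceted black cap, upright on the deck, its foot within 2 mm of the two stops; closed, 0.28 to 0.46 kg, past its balance at about 19 degrees of lean. 69 mm across up to about 120 mm, then a shoulder; bottom edge rounded by 8 mm. Origin at the centre of its underside, z along its axis to the cap. Lying in place its axis is 115 mm above the work surface, its underside near the stop line.
- bottle_cap (a point): Centre of the top of that bottle's cap, 165 mm from the underside along its axis. The cap is 50 mm across from 150 to 165 mm above the underside, with a skirt 58 mm across from 138 to 150 mm. When the bottle lies on the rollers the cap overhangs the end plate, with free air below it.
- start_key (a joint): Travel of the start key in m: 0 out, 0.005 fully pressed straight down; it springs back when released, and takes about 4 N.
- start_key_top (a point): Top centre of the start key, a grey round key 24 mm across in a dark collar 40 mm across, on the deck on the robot's side at the machine's x = -42, y = 130 mm; its top stands 17 mm above the deck, 9 mm above the collar.
- bottle_mid: Bystander: similar smaller black-capped bottle, 66 x 143 mm, standing on the work surface behind the machine. Origin at the centre of its underside.
- bottle_small: Bystander: the smallest black-capped bottle, 58 x 125 mm, standing on the work surface behind the machine. Origin at the centre of its underside.
- spatula: Bystander: steel spatula with a black grip, 205 x 58 x 9 mm, lying on the work surface right of the machine. Origin at its middle, underneath.
- petri: Bystander: closed petri dish, 61 mm across, 15 mm high, on the work surface to the left. Origin at the centre of its underside.
Mind the look-alikes: they are no part of the job. What is shaped like the bottle but purple or yellow is not meant.

How it is judged:
On the way, in this order (a step that is already met when the one before it is completed fails the run):
1. the bottle lies on its side along the rollers, cap outward, still and let go of (angle between bottle's own z axis and vertical between 1.5 and 1.64 rad and angle between the z axis of bottle and the y axis of roller, either way round below 0.08 rad and x of bottle in the frame of roller between -0.008 and 0.008 m and y of bottle in the frame of roller between -0.015 and 0.02 m and z of bottle in the frame of roller between 0.109 and 0.121 m and y of bottle_cap in the frame of roller below -0.13 m and angular speed of bottle below 0.3 rad/s and contact force between the fingers and bottle below 0.05 N), for 0.3 s.
2. the start key is pushed fully in (value of joint start_key above 0.004 m), for 0.1 s.
At the end, for the whole second after the job is handed in: The bottle lies at rest along the rollers, level and straight within 4 degrees, cap outward, its underside within 8 mm of the rollers' middle, at most 15 mm beyond or 20 mm behind the stop line and within 6 mm of its resting height; the start key has been pressed and is out again (angle between bottle's own z axis and vertical between 1.5 and 1.64 rad and angle between the z axis of bottle and the y axis of roller, either way round below 0.08 rad and x of bottle in the frame of roller between -0.008 and 0.008 m and y of bottle in the frame of roller between -0.015 and 0.02 m and z of bottle in the frame of roller between 0.109 and 0.121 m and y of bottle_cap in the frame of roller below -0.13 m and angular speed of bottle below 0.3 rad/s and linear speed of bottle below 0.02 m/s and value of joint start_key below 0.0015 m); the robot touches nothing.
It fails at once if the bottle drops: it turns faster than 3 rad/s (angular speed of bottle above 3 rad/s).
It fails at once if the bottle is lifted off the machine (z of bottle in the frame of roller above 0.13 m or (angle between bottle's own z axis and vertical below 0.3 rad and z of bottle in the frame of roller above 0.105 m)).
It fails at once if the bottle is squeezed hard or gripped (more than 30 N from the fingers) (contact force between the fingers and bottle above 30 N).
It fails at once if the start key is pressed before the bottle lies on the rollers (value of joint start_key above 0.003 m and angle between bottle's own z axis and vertical below 1.45 rad).
It fails at once if a bystander is disturbed (distance of any of bottle_mid, bottle_small, spatula, petri from where it was at the start of the episode above 0.03 m or angle between any of bottle_mid, bottle_small's own z axis and vertical above 0.5 rad).
It also fails if it takes over 67 s, if anything falls off the work surface, if the arm or the gripper's body presses on something with over 40 N, if the wrist force passes 120 N, or if a joint passes its speed limit or range.

## Robot

A 6-joint arm with a two-finger parallel gripper is mounted at the origin on a cart in front of the work surface, level with it; the furniture and walls round the work are solid. World frame = base frame: x ahead of the robot, y to its left, z up, the work surface at z = 0. Lengths are in m, angles in rad, forces in N, time in s.
With the tool pointing down it reaches from about 0.3 to 0.85 m from the base axis. Payload 5.4 kg.
Tool frame: the origin (TCP) lies on the centre line of the jaws, within the pads' length; the fingertips stand 22 mm ahead of it and the grasp point (between the pads) lies 3 mm ahead of it; z points along the fingers, y is the direction in which the jaws open and shut (so a half turn about z gives the same grasp; the last joint's range is limited). The gripper opens to 85 mm and grips with 20 to 120 N. Pads are 22 mm wide; open, the fingers measure 114 mm over their backs; the gripper's body (76 mm by 85 mm) begins 54 mm behind the grasp point. The pads swing forward as they close: fully open they stand 13 mm farther back than shut.
Start: joints at [-0.21, 0.158, 1.597, -0, 1.386, -0.21], TCP at [0.575, -0, 0.253] pointing down, gripper open.
Joint ranges: [-2.91, 2.91], [-0.94, 2.29], [0.18, 2.7], [-1.29, 4.43], [0.17, 2.64], [-3, 3]. Speed limits (rad/s): [2.57, 2.57, 3.14, 3.14, 3.14, 3.14].

## Interface

Orientations are given as [roll, pitch, yaw] about the fixed x, y, z axes, in that order (R = Rz(yaw) Ry(pitch) Rx(roll)).
In Python, from bench import manip gives the robot as it stands.
- The arm moves only by the tool servo_tool, never from a script. Its argument "steps" is a list of rows, each an object of numbers: "x", "y", "z": the shift along the world's x, y, z in mm; "turn": the turn about the world's z in degrees; "gripper": the opening, from -1 (shut) to 1 (fully open). A call has 1 to 20 rows; each row is the pose to reach, as a shift and turn from the pose commanded when the call began; what a row does not reach only later rows make up. A row lasts 1/12 s, in which the tool goes at most 41.7 mm and 7.16 degrees, less where a joint would pass 70% of its speed; a pose out of reach is approached as far as the arm can. A call with a gripper value outside its range is refused whole. The fingers move at their own pace and stop on an object; the grip force is fixed at half the most. Time passes only in rows, so rows that repeat a pose let the fingers close. It gives the time, the measured TCP pose, the force and the opening at its end, in the units of the state.
- manip.get_obs(): the state, without advancing time (a new reading comes with each control period).
- manip.snapshot(name): name is "scene" or "side" or "wrist"; returns (picture, depth): 420x560x3 uint8, red, green, blue; 420x560 float32, m along the optical axis (not along the pixel's ray), 0 where there is no reading.
- manip.camera_model(name): a dict with "mtx" (3x3 intrinsics, pixels), "k1" (the pictures are not rectified: a ray, as slopes to the right and down, at radius r is drawn at 1 + k1 r^2 times it, then the intrinsics apply), "xyz" and "orientation" of the camera in the world. Camera axes: x right, y up, looking along -z (the intrinsics and any distortion apply to the point x, -y, -z); pixel columns grow to the right and rows downward; lengths in m; the calibration is good to about 2 mm. A picture is of the moment at which its call begins: read the wrist's pose just before it. camera_model takes no time and is no camera call; for the wrist camera it gives the pose at the moment of the call.
- manip.hand_in(): hands the job in, once; it reports no verdict.
The state is a dict: "t": time; "joint_pos": joint angles; "dq": joint speeds; "effort": joint torques, N m; "tcp_pos": TCP position; "ee_rot": TCP orientation; "contact_force": force on the tool from outside, world axes, zero at the start; "torque": the same for the moment, N m; "opening": opening from 0.0 (shut) to 1.0 (fully open).
Only numpy, scipy, OpenCV 4.12 (cv2) and the standard library are available. Lean on these libraries where they do the work, as an engineer would, in place of code of your own. Each camera call takes 0.05 s, during which the arm holds its last target.

## Working session

There is one attempt and no reset: what is moved stays moved. The work goes in short steps, Python scripts to look and compute and a tool call to move; the robot and the scene stay as the last step left them, time stands still between calls to the robot, and variables do not carry over. Pictures are saved under pics/ and viewed, and the job is handed in when it is done.

Besides the shell and the picture viewer there is one more tool, called as name(argument=value, ...) on one line, values as JSON. servo_tool: Moves the arm, as the interface text tells. Its arguments: {"type":"object","properties":{"steps":{"type":"array","items":{"type":"object","properties":{"x":{"type":"number"},"y":{"type":"number"},"z":{"type":"number"},"turn":{"type":"number"},"gripper":{"type":"number"}}}}},"required":["steps"]}

```bash
mkdir -p pics; cat > h.py <<'E'
import numpy as np,cv2
from bench import manip
from scipy.spatial.transform import Rotation as R
def snap(n,f):
    p,d=manip.snapshot(n); cv2.imwrite('pics/'+f+'.png',p[:,:,::-1]); np.save('pics/'+f+'.npy',d)
    c=manip.camera_model(n); np.save('pics/'+f+'_cam.npy',c,allow_pickle=True); return p,d,c
def load(f):
    return cv2.imread('pics/'+f+'.png'),np.load('pics/'+f+'.npy'),np.load('pics/'+f+'_cam.npy',allow_pickle=True).item()
def rot(c):
    o=np.array(c['orientation']); return o if o.shape==(3,3) else R.from_euler('xyz',o).as_matrix()
def rays(c,uv):
    K=np.array(c['mtx']); uv=np.atleast_2d(uv).astype(float)
    d=(uv-K[:2,2])/[K[0,0],K[1,1]]; s=d.copy()
    for _ in range(20): s=d/(1+c['k1']*(s**2).sum(1,keepdims=True))
    return np.c_[s[:,0],-s[:,1],-np.ones(len(s))]
def onplane(c,uv,z):
    r=rays(c,uv)@rot(c).T; o=np.array(c['xyz']); return o+r*((z-o[2])/r[:,2])[:,None]
def withdepth(c,d,uv):
    uv=np.atleast_2d(uv); z=d[uv[:,1].astype(int),uv[:,0].astype(int)]
    return rays(c,uv)*z[:,None]@rot(c).T+np.array(c['xyz'])
def cloud(c,d):
    v,u=np.mgrid[0:d.shape[0],0:d.shape[1]]
    return withdepth(c,d,np.c_[u.ravel(),v.ravel()]).reshape(d.shape+(3,))
def proj(c,P):
    q=(np.atleast_2d(P)-np.array(c['xyz']))@rot(c); s=np.c_[q[:,0],-q[:,1]]/(-q[:,2:])
    s=s*(1+c['k1']*(s**2).sum(1,keepdims=True)); K=np.array(c['mtx']); return s*[K[0,0],K[1,1]]+K[:2,2]
E
python3 - <<'E'
from h import *
print(manip.get_obs())
for n in ['scene','side','wrist']:
    p,d,c=snap(n,n+'0'); print(n,c)
E
```

```text
{'t': 0.0, 'joint_pos': array([-2.10115491e-01,  1.59089955e-01,  1.59823401e+00,  8.72713328e-06,
        1.38618637e+00, -2.10098386e-01]), 'dq': array([-0.00042659,  0.00195945, -0.00068327,  0.00223867, -0.00178181,
       -0.000615  ]), 'effort': array([ 1.96016467e-04, -3.96006632e+01, -3.31426942e+01, -2.07608541e-04,
        8.36965773e-03, -3.09808388e-05]), 'tcp_pos': array([5.74443194e-01, 9.11813447e-05, 2.52292984e-01]), 'ee_rot': array([-3.13971893e+00, -4.08330580e-04,  1.57077723e+00]), 'contact_force': array([ 0.39544188, -0.40843364, -0.54726183]), 'torque': array([-0.00982832,  0.01784266,  0.00977644]), 'opening': 1.0008822670245636}
scene {'mtx': array([[491.34021508,   0.        , 292.25102219],
       [  0.        , 491.34021508, 210.32147233],
       [  0.        ,   0.        ,   1.        ]]), 'k1': 0.013033293277252243, 'xyz': array([-0.0021543 , -0.5157399 ,  1.06102051]), 'orientation': array([ 0.7399058 ,  0.01898723, -0.83983945])}
side {'mtx': array([[460.51791524,   0.        , 279.9584758 ],
       [  0.        , 460.51791524, 213.74203287],
       [  0.        ,   0.        ,   1.        ]]), 'k1': -0.06978040201642748, 'xyz': array([ 0.07445463, -1.17545435,  0.86106807]), 'orientation': array([ 1.08780685,  0.00159557, -0.39974711])}
wrist {'mtx': array([[307.40765436,   0.        , 285.91285805],
       [  0.        , 307.40765436, 213.89768983],
       [  0.        ,   0.        ,   1.        ]]), 'k1': 0.02083815224146518, 'xyz': array([0.57579896, 0.06892714, 0.37297561]), 'orientation': array([-0.27668693,  0.00192326, -0.0008943 ])}
```

View pics/scene0.png

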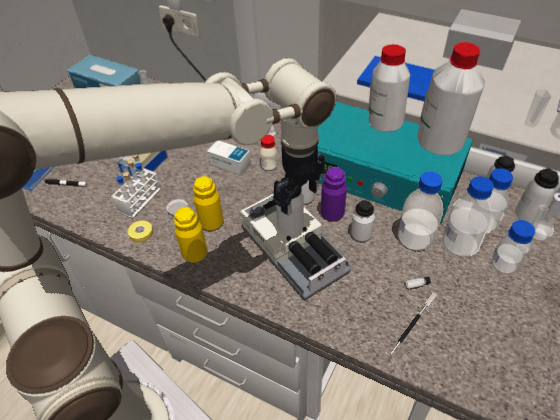

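View pics/side0.png

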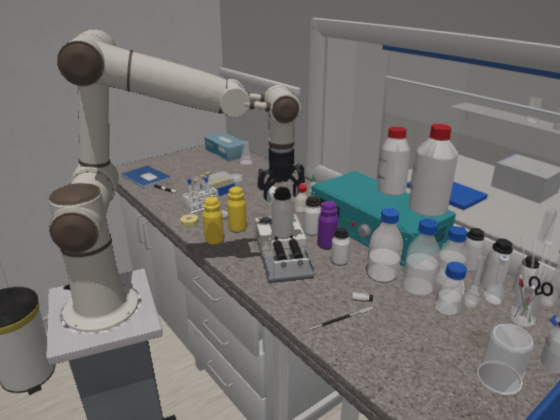

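View pics/wrist0.png

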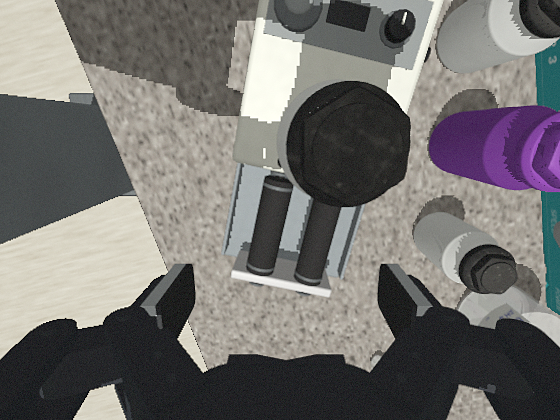

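```bash
python3 - <<'E'
from h import *
p,d,c=load('wrist0')
im=cv2.resize(p[0:310,210:430],None,fx=2.6,fy=1.9); 
im=cv2.resize(p[0:300,200:440],None,fx=2,fy=2)
cv2.imwrite('pics/w0crop.png',im)
P=cloud(c,d)
for uv in [(236,272),(328,290),(250,140),(350,145),(297,8),(270,220),(320,230),(285,275),(400,25),(265,60)]:
    print(uv,P[uv[1],uv[0]].round(4))
p,d,c=load('side0');cv2.imwrite('pics/s0crop.png',cv2.resize(p[170:290,190:390],None,fx=4,fy=4))
p,d,c=load('scene0');cv2.imwrite('pics/sc0crop.png',cv2.resize(p[150:300,220:400],None,fx=4,fy=4))
E
```

```text
(236, 272) [ 0.5221 -0.0797  0.0755]
(328, 290) [ 0.6204 -0.1005  0.0764]
(250, 140) [0.542  0.0569 0.0805]
(350, 145) [0.6011 0.0618 0.2474]
(297, 8) [0.584  0.1571 0.097 ]
(270, 220) [ 0.5597 -0.0182  0.0877]
(320, 230) [ 0.6087 -0.0289  0.0865]
(285, 275) [ 0.5741 -0.0887  0.0648]
(400, 25) [0.6658 0.1457 0.0948]
(265, 60) [0.5573 0.1238 0.0807]
```

View pics/w0crop.png

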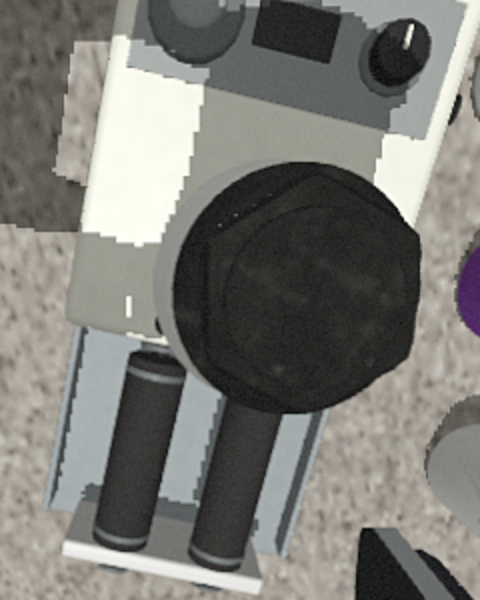

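View pics/s0crop.png

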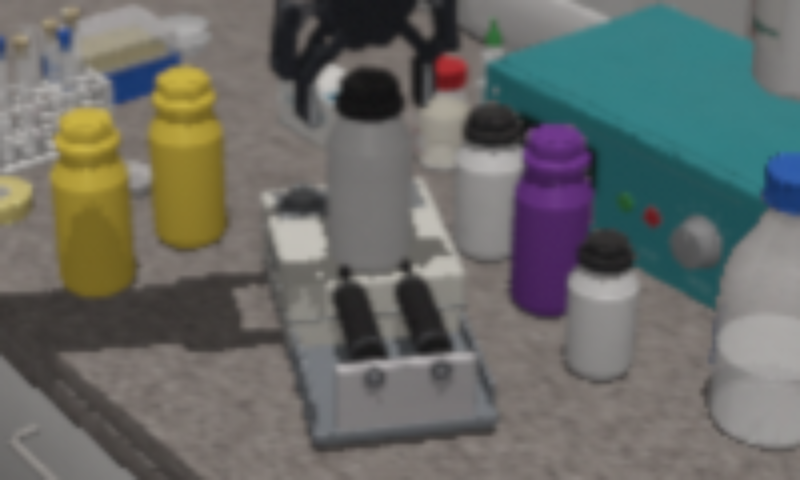

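View pics/sc0crop.png

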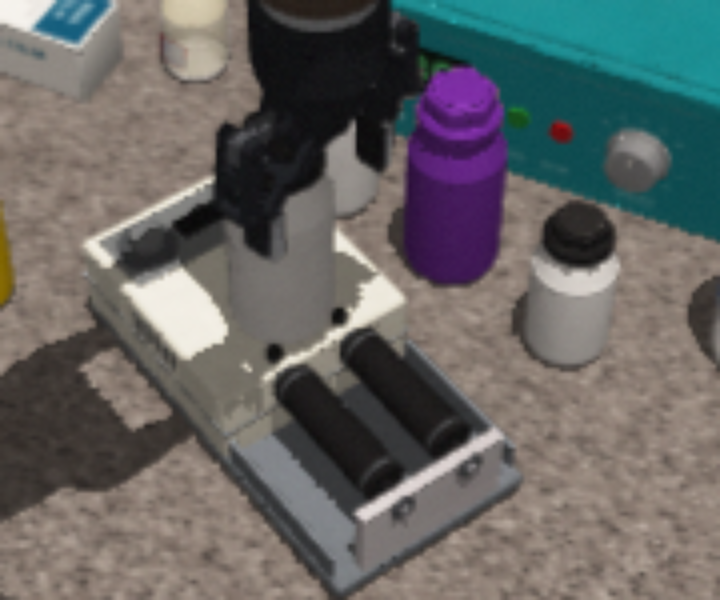

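```bash
python3 - <<'E'
from h import *
from scipy.optimize import least_squares
p,d,c=load('wrist0')
# crop px (2x, offset 200,0)
obs=[((64,555),(-55,-134,76)),((259,592),(55,-134,76)),((410,42),(42,130,96))]
uv=np.array([[200+a[0]/2,a[1]/2] for a,_ in obs]); M=np.array([m for _,m in obs])/1000
def T(q,M):
    C,S=np.cos(q[2]),np.sin(q[2]); return np.c_[q[0]+C*M[:,0]-S*M[:,1],q[1]+S*M[:,0]+C*M[:,1],M[:,2]]
f=lambda q:(proj(c,T(q,M))-uv).ravel()
r=least_squares(f,[.58,.04,-.2]);print('pose',r.x,np.degrees(r.x[2]));print(r.fun.round(1))
q=r.x; np.save('pose.npy',q)
P=cloud(c,d)
# cap top
m=(abs(P[...,2]-.246)<.006); Q=P[m]; print('cap',len(Q),Q.mean(0),Q.min(0),Q.max(0)); 
inv=lambda X:(X[:,:2]-q[:2])@np.array([[np.cos(q[2]),-np.sin(q[2])],[np.sin(q[2]),np.cos(q[2])]])
print('cap in mach',inv(Q.mean(0)[None]), 'medz',np.median(Q[:,2]))
m=(abs(P[...,2]-.097)<.002); Q=P[m]; mi=inv(Q); print('key',mi[mi[:,1]>.1].round(3)[::100][:12])
print(proj(c,T(q,np.array([[-42,130,97],[-26,3.5,88],[26,3.5,88],[0,34.5,245],[-26,-15,88],[-26,-115,88]])/1000)).round(0))
# side/scene cloud: finger tip lowest + bottle
for n in ['side0','scene0']:
    p,d,c2=load(n); P=cloud(c2,d); 
    col=p.max(2)
    m=(abs(P[...,0]-.574)<.09)&(abs(P[...,1])<.03)&(P[...,2]>.15)&(col<70)
    Q=P[m]; print(n,len(Q)); 
    for lo in np.arange(.5,.66,.01):
        s=Q[(Q[:,0]>lo)&(Q[:,0]<lo+.01)]
        if len(s): print(round(lo,2),s.min(0).round(3),s.max(0).round(3))
    print('machine pts proj',proj(c2,T(q,np.array([[-55,-134,76],[55,-134,76],[-42,130,97],[0,34.5,245]])/1000)).round(1))
E
```

```text
pose [ 0.599467    0.03182376 -0.22477232] -12.878505229343299
[-1.5  0.6  0.7  2.6  0.6 -1.7]
cap 10742 [0.60160062 0.05718784 0.24589448] [ 0.52077968 -0.01196928  0.24001934] [0.63018001 0.08424865 0.25199613]
cap in mach [[-0.00357331  0.02520159]] medz 0.24613035646363662
key [[-0.054  0.122]
 [ 0.104  0.155]
 [-0.047  0.119]
 [-0.035  0.12 ]
 [-0.039  0.116]
 [ 0.033  0.131]
 [ 0.033  0.129]
 [ 0.047  0.129]
 [ 0.032  0.123]
 [ 0.046  0.124]
 [ 0.041  0.12 ]
 [ 0.043  0.118]]
[[302.  -8.]
 [286. 158.]
 [340. 171.]
 [364. 135.]
 [281. 178.]
 [260. 273.]]
side0 1039
0.5 [ 0.5   -0.019  0.293] [0.51  0.009 0.351]
0.51 [ 0.51  -0.016  0.254] [0.52  0.003 0.351]
0.52 [ 0.52  -0.019  0.254] [0.53  0.013 0.347]
0.53 [ 0.531 -0.023  0.296] [0.54  0.013 0.434]
0.54 [ 0.54  -0.03   0.304] [0.55  0.016 0.431]
0.55 [ 0.55  -0.03   0.304] [ 0.56  -0.004  0.424]
0.56 [ 0.56  -0.029  0.305] [ 0.57  -0.003  0.361]
0.57 [ 0.57  -0.016  0.305] [ 0.58  -0.003  0.349]
0.58 [ 0.58  -0.03   0.227] [0.59  0.028 0.418]
0.59 [ 0.59  -0.03   0.313] [ 0.6   -0.005  0.429]
0.6 [ 0.6   -0.026  0.224] [0.60
[... 404 characters left out ...]
52  -0.015  0.252] [0.53  0.008 0.347]
0.53 [ 0.53  -0.019  0.28 ] [0.54  0.013 0.43 ]
0.54 [ 0.54  -0.03   0.302] [0.55  0.024 0.498]
0.55 [ 0.55  -0.03   0.313] [0.56  0.028 0.432]
0.56 [ 0.56  -0.03   0.304] [ 0.569 -0.01   0.411]
0.57 [ 0.573 -0.013  0.306] [ 0.579 -0.01   0.331]
0.58 [ 0.58  -0.03   0.303] [ 0.59  -0.009  0.403]
0.59 [ 0.59 -0.03  0.31] [ 0.6   -0.01   0.404]
0.6 [ 0.6   -0.026  0.223] [0.609 0.03  0.4  ]
0.61 [ 0.61  -0.018  0.244] [0.62  0.009 0.315]
0.62 [ 0.62  -0.016  0.256] [0.63  0.011 0.337]
0.63 [ 0.63  -0.015  0.265] [0.64  0.006 0.349]
0.64 [ 0.64  -0.014  0.286] [0.65  0.006 0.347]
machine pts proj [[311.  279.9]
 [346.5 258.2]
 [256.  206.6]
 [287.9 180.4]]
```

servo_tool(steps=[{"z": 40},{"z": 80,"turn": -4},{"z": 110,"turn": -8,"x": 10,"y": 10},{"z": 120,"turn": -12,"x": 20,"y": 20},{"z": 120,"turn": -12,"x": 20,"y": 20},{"z": 120,"turn": -12,"x": 20,"y": 20}])

```text
invalid input at $.steps[0]: expected keys x, y, z, turn, gripper
```

```bash
python3 - <<'E'
from h import *
o=manip.get_obs();print(o['t'],o['tcp_pos'],o['ee_rot'],o['contact_force'])
p,d,c=snap('wrist','wrist1')
cv2.imwrite('pics/w1crop.png',cv2.resize(p[20:290,170:450,::-1],None,fx=2.2,fy=2.2,interpolation=cv2.INTER_CUBIC))
snap('scene','scene1');
p,d,c=snap('side','side1');cv2.imwrite('pics/s1crop.png',cv2.resize(p[170:290,220:340,::-1],None,fx=5,fy=5,interpolation=cv2.INTER_CUBIC))
E
```

```text
0.15 [5.74558084e-01 6.85181108e-05 2.52536913e-01] [-3.14014193e+00 -3.37709868e-04  1.57074601e+00] [-0.31989072 -0.06610821  0.70655201]
```

View pics/w1crop.png

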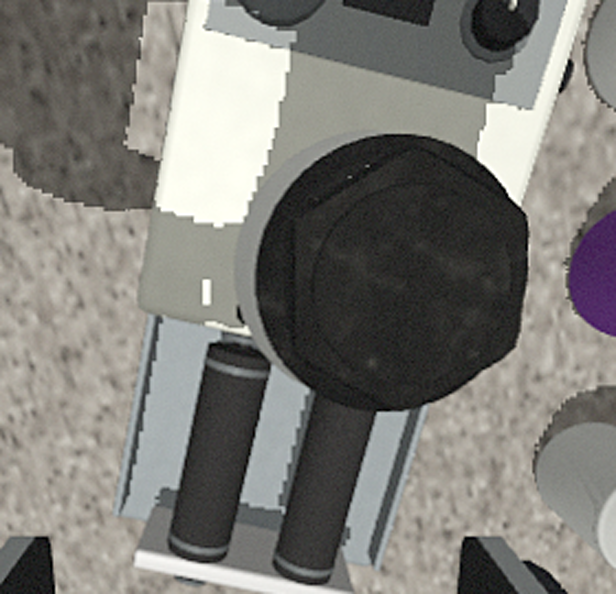

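View pics/s1crop.png

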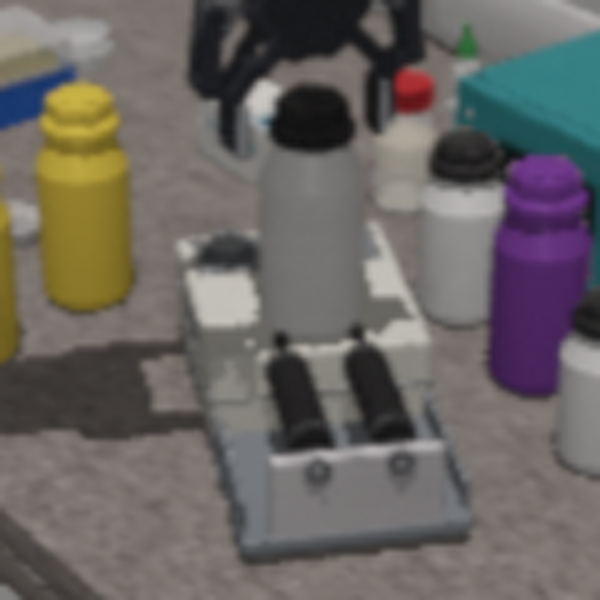

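The call was refused because every row needs all the keys, so this picture is the same view again. Repeating the move with full rows.

servo_tool(steps=[{"x": 0,"y": 0,"z": 40,"turn": 0,"gripper": 1},{"x": 0,"y": 0,"z": 80,"turn": -4,"gripper": 1},{"x": 10,"y": 10,"z": 110,"turn": -8,"gripper": 1},{"x": 20,"y": 20,"z": 120,"turn": -12,"gripper": 1},{"x": 20,"y": 20,"z": 120,"turn": -12,"gripper": 1},{"x": 20,"y": 20,"z": 120,"turn": -12,"gripper": 1},{"x": 20,"y": 20,"z": 120,"turn": -12,"gripper": 1}])

```text
t: 0.88
tcp_pos: [0.5941, 0.0198, 0.3713]
ee_rot: [-3.138, 0.0, 1.363]
contact_force: [-0.5, 0.6, -0.4]
opening: 1.0
```

```bash
python3 - <<'E'
from h import *
o=manip.get_obs();print(o['t'],o['tcp_pos'],o['ee_rot'],o['contact_force'])
p,d,c=snap('wrist','wrist2')
cv2.imwrite('pics/w2crop.png',cv2.resize(p[20:290,170:450,::-1],None,fx=2.2,fy=2.2,interpolation=cv2.INTER_CUBIC))
E
```

```text
0.8833 [0.59414909 0.01977823 0.37127906] [-3.13816543e+00  4.89343886e-04  1.36289467e+00] [-0.46159835  0.57454332 -0.37373805]
```

View pics/w2crop.png

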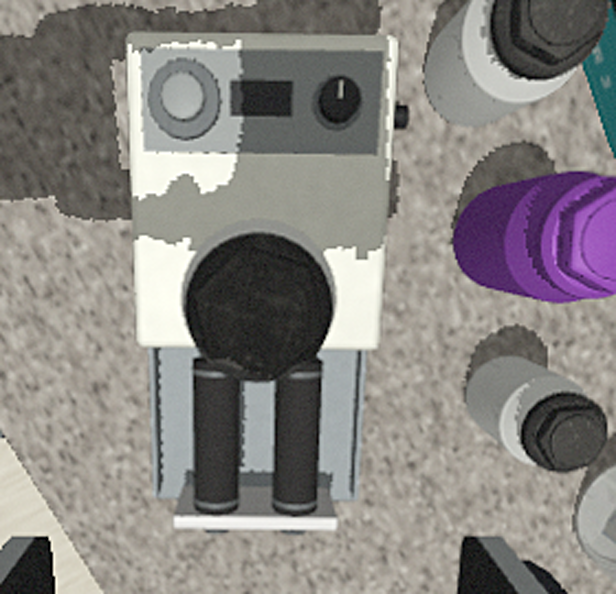

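```bash
python3 - <<'E'
from h import *
from scipy.optimize import least_squares
p,d,c=load('wrist2')
obs=[((182,94),(-42,130,97)),((340,97),(42,130,96)),((175,517),(-55,-134,76)),((336,517),(55,-134,76)),((136,346),(-75,-8,80)),((382,346),(75,-8,80)),((128,35),(-75,165,80)),((397,37),(75,165,80))]
uv=np.array([[170+a[0]/2.2,20+a[1]/2.2] for a,_ in obs]); M=np.array([m for _,m in obs])/1000
def T(q,M):
    C,S=np.cos(q[2]),np.sin(q[2]); return np.c_[q[0]+C*M[:,0]-S*M[:,1],q[1]+S*M[:,0]+C*M[:,1],M[:,2]+q[3]]
f=lambda q:(proj(c,T(q,M))-uv).ravel()
r=least_squares(f,[.58,.04,-.2,0]);q=r.x;print('pose',q,np.degrees(q[2]));print(r.fun.reshape(-1,2).round(1))
np.save('pose.npy',q)
W0=load('wrist0'); print('check w0 endplate+dial',proj(W0[2],T(q,M[[2,3,1]])).round(1),'obs 232,277.5 329.5,296 405,21')
S=load('side1'); print('side',proj(S[2],T(q,M[[2,3,0]])).round(1),'obs', [220+272/5,170+455/5],[220+445/5,170+443/5],[220+232/5,170+248/5])
Q=cloud(c,d); 
def inv(X):
    C,S_=np.cos(q[2]),np.sin(q[2]); D=X[...,:2]-q[:2]; return np.stack([D[...,0]*C+D[...,1]*S_,-D[...,0]*S_+D[...,1]*C,X[...,2]],-1)
Mq=inv(Q).reshape(-1,3)
s=Mq[(abs(Mq[:,2]-.246)<.004)&(abs(Mq[:,0])<.05)&(abs(Mq[:,1]-.03)<.05)]
print('cap top mach',s.mean(0),s.min(0),s.max(0))
print('cap by ray',inv(onplane(c,[[170+259/2.2,20+305/2.2]],.245)))
for y in [-.05,-.08,-.1,-.12]:
    s=Mq[(abs(Mq[:,1]-y)<.004)&(abs(abs(Mq[:,0])-.026)<.004)];print('roller top z',y,np.median(s[:,2]))
s=Mq[(abs(Mq[:,0]+.042)<.006)&(abs(Mq[:,1]-.13)<.006)];print('key z',np.median(s[:,2]))
for n in ['side1','wrist0']:
    p2,d2,c2=load(n); Mq=inv(cloud(c2,d2)).reshape(-1,3)
    for z in [.12,.16,.18,.2,.21,.22,.23,.24]:
        s=Mq[(abs(Mq[:,2]-z)<.004)&(abs(Mq[:,0])<.05)&(abs(Mq[:,1]-.03)<.05)]
        if len(s)>5: print(n,z,len(s),s[:,0].min().round(4),s[:,0].max().round(4),s[:,1].min().round(4))
E
```

```text
pose [ 0.59820314  0.0303553  -0.21960472 -0.01682034] -12.58242375938317
[[ 1.5  1.1]
 [-1.3  0.6]
 [ 0.8  1.9]
 [-0.1  2.7]
 [ 2.  -2.6]
 [-2.5 -1.4]
 [ 0.2 -1.1]
 [-0.6 -0.8]]
check w0 endplate+dial [[232.6 272.5]
 [327.7 291.7]
 [395.7  27.7]] obs 232,277.5 329.5,296 405,21
side [[274.9 267.7]
 [309.8 264. ]
 [265.8 220.8]] obs [274.4, 261.0] [309.0, 258.6] [266.4, 219.6]
cap top mach [-0.00105946  0.03077342  0.24539126] [-0.02408158  0.0065336   0.24202867] [0.02182001 0.05344386 0.24840704]
cap by ray [[-0.00035588  0.03318486  0.245     ]]
roller top z -0.05 0.0869654270390331
roller top z -0.08 0.08680945811537516
roller top z -0.1 0.08677796880915861
roller top z -0.12 0.07518952772950599
key z 0.0965106223658033
side1 0.12 48 -0.0377 0.0261 -0.0108
side1 0.16 50 -0.0387 0.0249 -0.0091
side1 0.18 49 -0.0387 0.0244 -0.0074
side1 0.2 55 -0.0369 0.0268 -0.0067
side1 0.21 54 -0.0327 0.0231 -0.0031
side1 0.22 21 -0.0325 0.0211 0.0007
side1 0.23 57 -0.0328 0.0249 -0.001
side1 0.24 39 -0.0276 0.0194 0.004
wrist0 0.2 500 -0.0329 -0.0091 0.0018
wrist0 0.23 2223 -0.0294 0.0282 0.0014
wrist0 0.24 1285 -0.0247 0.0228 0.0057
```

```bash
python3 - <<'E'
from h import *
from scipy.optimize import least_squares
def T(q,M):
    C,S=np.cos(q[2]),np.sin(q[2]); return np.c_[q[0]+C*M[:,0]-S*M[:,1],q[1]+S*M[:,0]+C*M[:,1],M[:,2]]
def inv(q,X):
    C,S_=np.cos(q[2]),np.sin(q[2]); D=X[...,:2]-q[:2]; return np.stack([D[...,0]*C+D[...,1]*S_,-D[...,0]*S_+D[...,1]*C,X[...,2]],-1)
A=load('wrist2')[2];B=load('wrist0')[2];S=load('side1')[2]
pa=lambda x,y:(170+x/2.2,20+y/2.2)
pb=lambda x,y:(200+x/2,y/2)
obs=[(A,pa(182,94),(-42,130,97)),(A,pa(340,97),(42,130,96)),(A,pa(175,517),(-55,-134,76)),(A,pa(336,517),(55,-134,76)),
(B,pb(64,555),(-55,-134,76)),(B,pb(259,592),(55,-134,76)),(B,pb(410,42),(42,130,96))]
f=lambda q:np.concatenate([(proj(c,T(q,np.array([m])/1000))[0]-uv) for c,uv,m in obs])
r=least_squares(f,[.58,.04,-.2]);q=r.x;print(q,np.degrees(q[2]));print(r.fun.reshape(-1,2).round(1))
np.save('pose.npy',q)
print('key',inv(q,onplane(A,[pa(182,94)],.097)),'dial',inv(q,onplane(A,[pa(340,97)],.096)))
print('plate',inv(q,onplane(A,[pa(175,517),pa(336,517)],.076)),inv(q,onplane(B,[pb(64,555),pb(259,592)],.076)))
print('cap',inv(q,onplane(A,[pa(259,305)],.245)),inv(q,onplane(B,[pb(315,285)],.245)))
print('side proj',proj(S,T(q,np.array([[-55,-134,76],[55,-134,76],[-42,130,97]])/1000)).round(1),'obs 274.4,261 309,258.6 266.4,219.6')
for n in ['wrist2','wrist0']:
    p,d,c=load(n); X=inv(q,cloud(c,d)).reshape(-1,3)
    s=X[(abs(X[:,2]-.0965)<.0025)&(abs(X[:,0]+.042)<.03)&(abs(X[:,1]-.13)<.03)];print(n,'key',s.mean(0),s.min(0),s.max(0))
    s=X[(abs(X[:,2]-.0755)<.002)&(abs(X[:,0])<.08)&(X[:,1]<-.117)&(X[:,1]>-.15)];print('plate',s.min(0),s.max(0))
    s=X[(abs(X[:,2]-.2455)<.003)&(abs(X[:,0])<.04)&(abs(X[:,1]-.03)<.05)];print('cap',s.mean(0),s.min(0),s.max(0))
E
```

```text
[ 0.59891206  0.03202007 -0.22265209] -12.757025025429853
[[ 0.6 -3.5]
 [ 1.  -3.7]
 [-0.6  5.4]
 [ 1.2  6.4]
 [-1.8  0.6]
 [ 0.5  2.4]
 [-0.4 -2.1]]
key [[-0.04279333  0.12627529  0.097     ]] dial [[0.04102094 0.1260443  0.096     ]]
plate [[-0.05400111 -0.12547268  0.076     ]
 [ 0.05280836 -0.12385601  0.076     ]] [[-0.05324145 -0.13289741  0.076     ]
 [ 0.05374107 -0.1313446   0.076     ]]
cap [[-0.00078083  0.0314034   0.245     ]] [[-0.00127339  0.03109869  0.245     ]]
side proj [[274.7 262.8]
 [309.8 259.2]
 [265.9 216.4]] obs 274.4,261 309,258.6 266.4,219.6
wrist2 key [-0.04335073  0.12602885  0.09641929] [-0.05459259  0.11451106  0.09403041] [-0.03207026  0.13780323  0.09852915]
plate [-0.05652567 -0.13586389  0.07352635] [ 0.05218908 -0.11766111  0.07740573]
cap [-0.00151186  0.02901138  0.24545222] [-0.02450657  0.00493475  0.24250082] [0.02142512 0.05163825 0.24840704]
wrist0 key [-0.0415446   0.12006455  0.09649512] [-0.05320426  0.1138092   0.09402715] [-0.03102529  0.12680651  0.09889924]
plate [-0.05599565 -0.13712816  0.07359253] [ 0.05329409 -0.11756502  0.07748486]
cap [-0.00176488  0.02882515  0.24586506] [-0.02489665 -0.01993601  0.24250672] [0.02959564 0.05181715 0.24847563]
```

servo_tool(steps=[{"x": 3,"y": 15,"z": 0,"turn": -0.7,"gripper": 1},{"x": 10,"y": 42,"z": 0,"turn": -0.7,"gripper": 1},{"x": 10,"y": 42,"z": 0,"turn": -0.7,"gripper": 1},{"x": 10,"y": 42,"z": -25,"turn": -0.7,"gripper": 1},{"x": 10,"y": 42,"z": -50,"turn": -0.7,"gripper": 1},{"x": 10,"y": 42,"z": -70,"turn": -0.7,"gripper": 1},{"x": 10,"y": 42,"z": -80,"turn": -0.7,"gripper": 1},{"x": 10,"y": 42,"z": -80,"turn": -0.7,"gripper": 1}])

```text
t: 1.6
tcp_pos: [0.6029, 0.0616, 0.2891]
ee_rot: [-3.134, 0.001, 1.349]
contact_force: [-0.1, 0.2, 0.1]
opening: 0.996
```

```bash
python3 - <<'E'
from h import *
o=manip.get_obs();print(o['t'],o['tcp_pos'],o['ee_rot'],o['contact_force'],o['opening'])
p,d,c=snap('wrist','wrist3')
E
```

```text
1.6 [0.60287809 0.06162136 0.28905646] [-3.13405101e+00  1.14212288e-03  1.34915478e+00] [-0.11579984  0.18643526  0.07133887] 0.9957834597152335
```

View pics/wrist3.png

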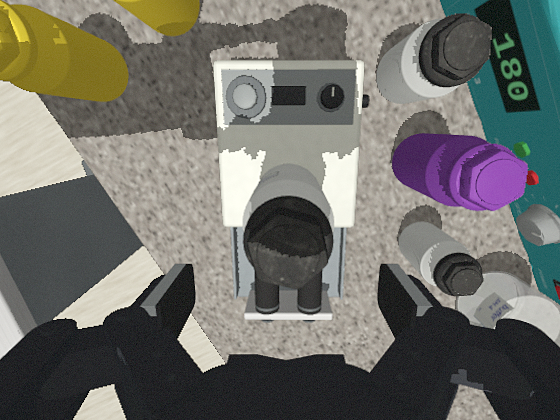

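```bash
python3 - <<'E'
from h import *
p,d,c=load('wrist3'); cv2.imwrite('pics/w3crop.png',cv2.resize(p[50:330,200:380],None,fx=3,fy=2.1*1.4,interpolation=cv2.INTER_CUBIC)[:600*2][::1] if 0 else cv2.resize(p[180:330,215:365],None,fx=4,fy=4,interpolation=cv2.INTER_CUBIC))
t=np.array([.6029,.0616])
print(proj(c,[[*t,.245],[*t,.224]]))
X=cloud(c,d).reshape(-1,3)
yaw=np.radians(-12.6);xh=np.array([np.cos(yaw),np.sin(yaw)]);yh=np.array([-xh[1],xh[0]]);o=np.array([.5968,.0294])
M=np.c_[(X[:,:2]-o)@xh,(X[:,:2]-o)@yh,X[:,2]]
def st(n,m): s=M[m];print(n,len(s),s.mean(0).round(4),s.min(0).round(4),s.max(0).round(4))
near=(abs(M[:,0])<.045)&(abs(M[:,1]-.03)<.05)
st('cap',near&(abs(M[:,2]-.2455)<.002)); st('skirt',near&(abs(M[:,2]-.2295)<.002)); st('should',near&(abs(M[:,2]-.21)<.004)); 
st('body',near&(abs(M[:,2]-.15)<.01))
st('key',(abs(M[:,2]-.0965)<.002)&(abs(M[:,0]+.042)<.03)&(abs(M[:,1]-.13)<.03))
for a in np.arange(.19,.25,.003): st(round(a,3),near&(abs(M[:,2]-a)<.0015))
E
```

```text
[[282.83325816 249.88529613]
 [283.27851324 237.38190504]]
cap 1365 [0.0014 0.0375 0.2463] [-0.0221  0.0085  0.2435] [0.025  0.0561 0.2475]
skirt 846 [0.0008 0.047  0.2299] [-0.0267  0.0148  0.2275] [0.0301 0.0607 0.2315]
should 260 [0.0018 0.0558 0.2078] [-0.0236  0.0441  0.206 ] [0.0278 0.0605 0.2113]
body 175 [0.0026 0.0626 0.1508] [-0.0302  0.0452  0.14  ] [0.0301 0.0662 0.16  ]
key 147 [-0.0394  0.1288  0.0976] [-0.0515  0.1182  0.0948] [-0.0282  0.1415  0.0985]
0.19 51 [-0.0011  0.0613  0.1899] [-0.0298  0.0454  0.1885] [0.0308 0.0661 0.1914]
0.193 193 [0.0032 0.0554 0.1934] [-0.0323  0.0261  0.1916] [0.0358 0.066  0.1945]
0.196 309 [0.0008 0.0542 0.1959] [-0.032   0.027   0.1945] [0.0354 0.0654 0.1975]
0.199 303 [0.0027 0.054  0.199 ] [-0.0309  0.0315  0.1975] [0.0334 0.0639 0.2005]
0.202 269 [0.001  0.0538 0.2019] [-0.029   0.0336  0.2005] [0.0323 0.0629 0.2035]
0.205 255 [0.0021 0.0546 0.205 ] [-0.0261  0.0385  0.2035] [0.0303 0.0615 0.2065]
0.208 179 [0.0017 0.0557 0.2078] [-0.0236  0.0451  0.2065] [0.0262 0.06   0.2094]
0.211 36 [0.004  0.0574 0.21  ] [-0.0108  0.0536  0.2095] [0.0176 0.0591 0.2113]<stdin>:8: RuntimeWarning: Mean of empty slice.
  ret = um.true_divide(
Traceback (most recent call last):
ValueError: zero-size array to reduction operation minimum which has no identity
```

View pics/w3crop.png

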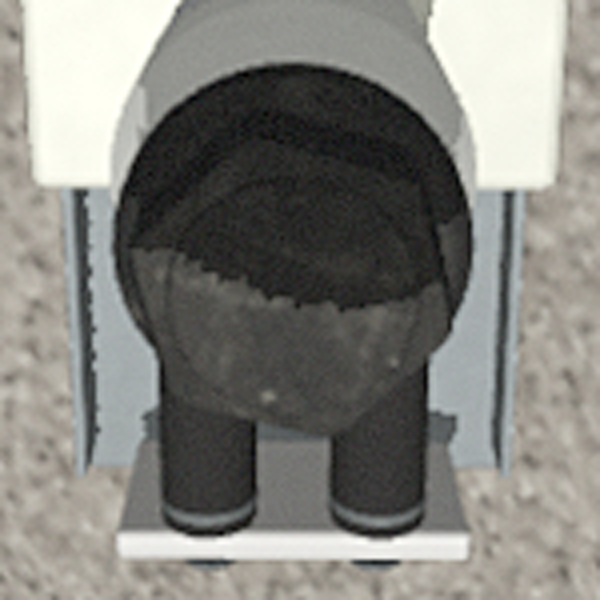

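servo_tool(steps=[{"x": 1.5,"y": 0,"z": -15,"turn": 0,"gripper": 1},{"x": 1.5,"y": 0,"z": -30,"turn": 0,"gripper": 1},{"x": 1.5,"y": 0,"z": -45,"turn": 0,"gripper": 0.8},{"x": 1.5,"y": 0,"z": -55,"turn": 0,"gripper": 0.6},{"x": 1.5,"y": 0,"z": -57,"turn": 0,"gripper": 0.6},{"x": 1.5,"y": 0,"z": -57,"turn": 0,"gripper": 0.6},{"x": 1.5,"y": 0,"z": -57,"turn": 0,"gripper": 0.6},{"x": 1.5,"y": 0,"z": -57,"turn": 0,"gripper": 0.6}])

```text
t: 2.32
tcp_pos: [0.6073, 0.0619, 0.2379]
ee_rot: [3.139, -0.0, 1.349]
contact_force: [0.1, -0.2, 0.3]
opening: 0.799
```

```bash
python3 - <<'E'
from h import *
o=manip.get_obs();print(o['t'],o['tcp_pos'],o['ee_rot'],o['contact_force'],o['opening'])
p,d,c=snap('side','side4');cv2.imwrite('pics/s4crop.png',cv2.resize(p[150:270,220:340,::-1],None,fx=5,fy=5,interpolation=cv2.INTER_CUBIC))
p,d,c=snap('wrist','wrist4');cv2.imwrite('pics/w4crop.png',cv2.resize(p[170:420,130:450,::-1],None,fx=2.4,fy=2.4,interpolation=cv2.INTER_CUBIC))
E
```

```text
2.3167 [0.60725338 0.06188831 0.23789203] [ 3.13908715e+00 -3.01222592e-04  1.34918708e+00] [ 0.05900158 -0.18816813  0.30280443] 0.799362674718786
```

View pics/s4crop.png

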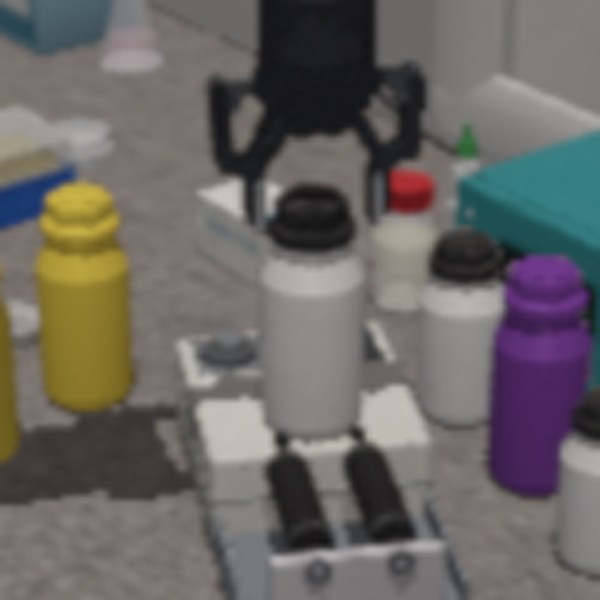

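View pics/w4crop.png

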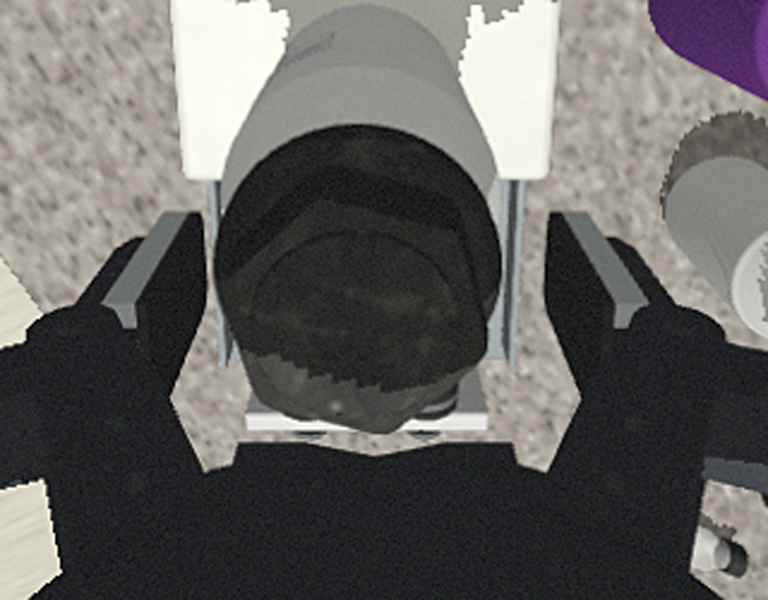

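servo_tool(steps=[{"x": -3,"y": 0.5,"z": 0,"turn": 0,"gripper": 0.6},{"x": -3,"y": 0.5,"z": -6,"turn": 0,"gripper": 0.55},{"x": -3,"y": 0.5,"z": -6,"turn": 0,"gripper": 0.5},{"x": -3,"y": 0.5,"z": -6,"turn": 0,"gripper": 0.5},{"x": -3,"y": 0.5,"z": -6,"turn": 0,"gripper": 0.5}])

```text
t: 2.83
tcp_pos: [0.6033, 0.0625, 0.2301]
ee_rot: [-3.141, 0.0, 1.349]
contact_force: [-0.5, -0.5, 0.4]
opening: 0.747
```

```bash
python3 - <<'E'
from h import *
o=manip.get_obs();print(o['t'],o['tcp_pos'],o['ee_rot'],o['contact_force'],o['opening'])
p,d,c=snap('wrist','wrist5');cv2.imwrite('pics/w5crop.png',cv2.resize(p[200:400,170:410,::-1],None,fx=3.2,fy=3.2,interpolation=cv2.INTER_CUBIC)[:600])
E
```

```text
2.8333 [0.60334808 0.06248577 0.23007786] [-3.14113586e+00  8.94167636e-05  1.34916507e+00] [-0.53600155 -0.51664298  0.39598463] 0.7474538781374273
```

View pics/w5crop.png

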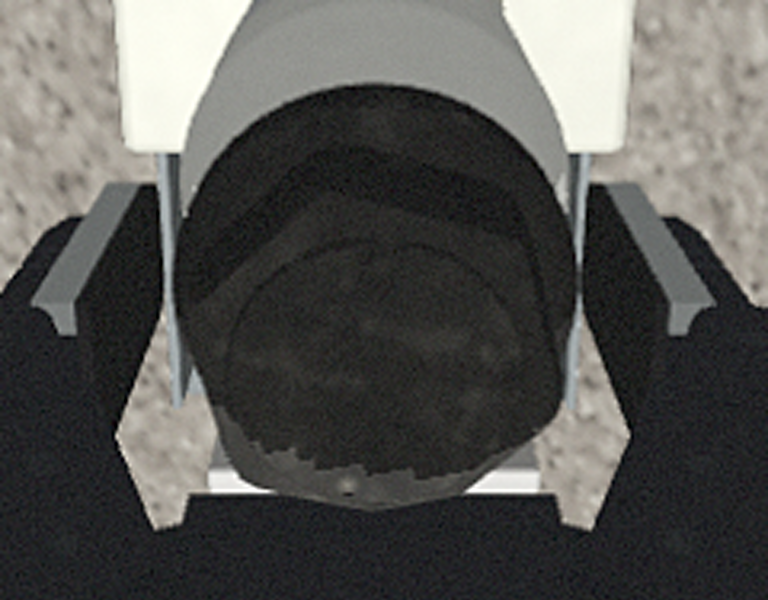

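servo_tool(steps=[{"x": 0.5,"y": 0,"z": 0,"turn": 0,"gripper": 0.46},{"x": 0.5,"y": 0,"z": 0,"turn": 0,"gripper": 0.42},{"x": 0.5,"y": 0,"z": 0,"turn": 0,"gripper": 0.4},{"x": 0.5,"y": 0,"z": 0,"turn": 0,"gripper": 0.4}])

```text
t: 3.22
tcp_pos: [0.604, 0.0625, 0.2304]
ee_rot: [3.141, -0.0, 1.349]
contact_force: [-0.6, -0.7, -0.7]
opening: 0.703
```

servo_tool(steps=[{"x": 0,"y": 0,"z": 0,"turn": 0,"gripper": 0.39},{"x": 0,"y": 0,"z": 0,"turn": 0,"gripper": 0.39}])

```text
t: 3.38
tcp_pos: [0.604, 0.0625, 0.2303]
ee_rot: [3.142, 0.0, 1.349]
contact_force: [-0.6, 0.8, 0.8]
opening: 0.696
```

servo_tool(steps=[{"x": 0,"y": 0,"z": 0,"turn": 0,"gripper": 0.38},{"x": 0,"y": 0,"z": 0,"turn": 0,"gripper": 0.38}])

```text
t: 3.55
tcp_pos: [0.604, 0.0625, 0.2303]
ee_rot: [3.142, 0.0, 1.349]
contact_force: [0.1, 0.1, -0.6]
opening: 0.69
```

servo_tool(steps=[{"x": 0,"y": 0,"z": 0,"turn": 0,"gripper": 0.37},{"x": 0,"y": 0,"z": 0,"turn": 0,"gripper": 0.37}])

```text
t: 3.72
tcp_pos: [0.604, 0.0625, 0.2303]
ee_rot: [-3.142, 0.0, 1.349]
contact_force: [0.5, 0.3, 0.3]
opening: 0.686
```

servo_tool(steps=[{"x": 0,"y": 0,"z": 0,"turn": 0,"gripper": 0.36},{"x": 0,"y": 0,"z": 0,"turn": 0,"gripper": 0.36}])

```text
t: 3.88
tcp_pos: [0.6039, 0.0625, 0.2303]
ee_rot: [-3.141, 0.0, 1.349]
contact_force: [-1.1, 0.2, -0.4]
opening: 0.681
```

servo_tool(steps=[{"x": 0,"y": 0,"z": 0,"turn": 0,"gripper": 0.355},{"x": 0,"y": 0,"z": 0,"turn": 0,"gripper": 0.355},{"x": 0,"y": 0,"z": 0,"turn": 0,"gripper": 0.355}])

```text
t: 4.13
tcp_pos: [0.6039, 0.0625, 0.2303]
ee_rot: [-3.141, 0.0, 1.349]
contact_force: [-1.1, -0.1, -0.5]
opening: 0.677
```

servo_tool(steps=[{"x": 0,"y": 0,"z": 0,"turn": 0,"gripper": 0.35},{"x": 0,"y": 0,"z": 0,"turn": 0,"gripper": 0.35},{"x": 0,"y": 0,"z": 0,"turn": 0,"gripper": 0.35}])

```text
t: 4.38
tcp_pos: [0.6039, 0.0625, 0.2304]
ee_rot: [-3.141, -0.0, 1.349]
contact_force: [-1.7, 0.0, 0.9]
opening: 0.676
```

servo_tool(steps=[{"x": 0,"y": 0,"z": 0,"turn": 0,"gripper": 0.345},{"x": 0,"y": 0,"z": 0,"turn": 0,"gripper": 0.345},{"x": 0,"y": 0,"z": 0,"turn": 0,"gripper": 0.345}])

```text
t: 4.63
tcp_pos: [0.604, 0.0625, 0.2304]
ee_rot: [-3.142, -0.0, 1.349]
contact_force: [-1.5, 0.0, 1.4]
opening: 0.677
```

servo_tool(steps=[{"x": -0.3,"y": 0,"z": -1,"turn": 0,"gripper": 0.345},{"x": -0.3,"y": 0,"z": -1.5,"turn": 0,"gripper": 0.345},{"x": -0.3,"y": 0,"z": -1.5,"turn": 0,"gripper": 0.345}])

```text
t: 4.88
tcp_pos: [0.6041, 0.0625, 0.2303]
ee_rot: [3.14, -0.0, 1.349]
contact_force: [-3.5, 0.1, 7.7]
opening: 0.677
```

servo_tool(steps=[{"x": 0,"y": 0,"z": -0.5,"turn": 0,"gripper": 0.345},{"x": 0,"y": 0,"z": -1,"turn": 0,"gripper": 0.345}])

```text
t: 5.05
tcp_pos: [0.6045, 0.0625, 0.2302]
ee_rot: [3.139, -0.0, 1.349]
contact_force: [-4.0, 0.5, 12.0]
opening: 0.675
```

servo_tool(steps=[{"x": 0.3,"y": 0,"z": 1,"turn": 0,"gripper": 0.35},{"x": 0.3,"y": 0,"z": 2.5,"turn": 0,"gripper": 0.35},{"x": 0.3,"y": 0,"z": 2.5,"turn": 0,"gripper": 0.35}])

```text
t: 5.3
tcp_pos: [0.6041, 0.0624, 0.2303]
ee_rot: [3.141, -0.0, 1.349]
contact_force: [1.1, 0.5, 1.4]
opening: 0.675
```

```bash
python3 - <<'E'
from h import *
for i in range(3):
    p,d,c=snap('wrist','wrist6')
    o=manip.get_obs();print(o['t'],o['tcp_pos'],o['contact_force'],o['torque'],o['opening'])
cv2.imwrite('pics/w6crop.png',cv2.resize(p[200:400,170:410,::-1],None,fx=3.2,fy=3.2,interpolation=cv2.INTER_CUBIC)[:600])
E
```

```text
5.35 [0.60414116 0.06245498 0.23030289] [-1.22209831  0.68298109  1.25640946] [-0.00569263  0.03026202 -0.03163254] 0.6762509966434525
5.4 [0.60412529 0.06245449 0.23028108] [-1.09934339 -0.17914691  1.37380655] [-0.04004178 -0.00596875  0.00899591] 0.675411304580742
5.45 [0.60410856 0.06243852 0.23026339] [-0.29749915  0.23973201  1.43643573] [-0.05017387  0.01553476  0.00580415] 0.6748205212704549
```

View pics/w6crop.png

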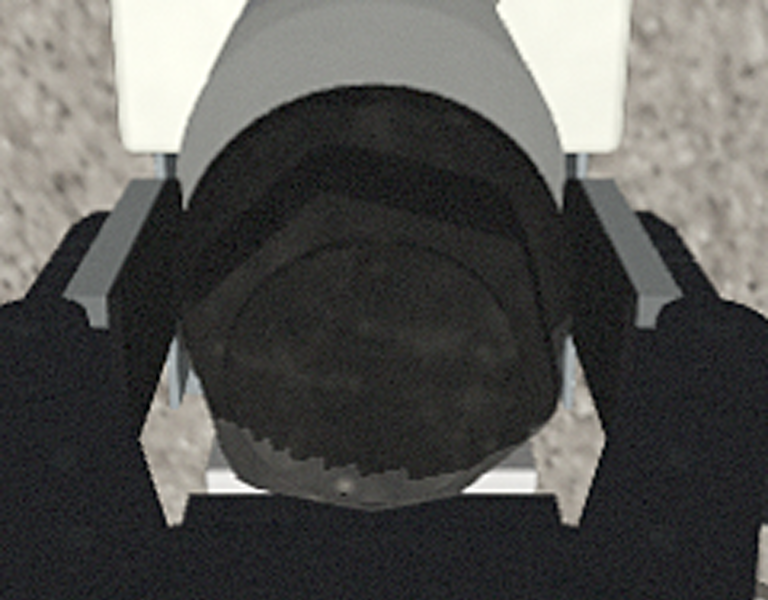

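servo_tool(steps=[{"x": 0,"y": 0,"z": -1,"turn": 0,"gripper": 0.35},{"x": 0,"y": 0,"z": -2,"turn": 0,"gripper": 0.35},{"x": 0,"y": 0,"z": -2,"turn": 0,"gripper": 0.35}])

```text
t: 5.7
tcp_pos: [0.6046, 0.0625, 0.23]
ee_rot: [3.139, -0.0, 1.349]
contact_force: [-1.6, 0.5, 8.6]
opening: 0.68
```

servo_tool(steps=[{"x": 0,"y": 0,"z": 0,"turn": 0,"gripper": 0.35},{"x": 0,"y": 0,"z": 0,"turn": 0,"gripper": 0.35}])

```text
t: 5.87
tcp_pos: [0.6046, 0.0625, 0.23]
ee_rot: [3.139, -0.0, 1.349]
contact_force: [-2.6, -0.1, 8.0]
opening: 0.679
```

servo_tool(steps=[{"x": 0,"y": 0,"z": 2,"turn": 0,"gripper": 0.35},{"x": 0,"y": 0,"z": 3,"turn": 0,"gripper": 0.35},{"x": 0,"y": 0,"z": 3,"turn": 0,"gripper": 0.35}])

```text
t: 6.12
tcp_pos: [0.6035, 0.0625, 0.2303]
ee_rot: [-3.14, 0.0, 1.349]
contact_force: [0.3, 0.1, -1.6]
opening: 0.681
```

```bash
python3 - <<'E'
from h import *
p,d,c=snap('side','side7');cv2.imwrite('pics/s7crop.png',cv2.resize(p[170:250,240:320,::-1],None,fx=7,fy=7,interpolation=cv2.INTER_CUBIC))
o=manip.get_obs();print(o['t'],o['tcp_pos'],o['contact_force'],o['torque'],o['opening'])
X=cloud(c,d);yaw=np.radians(-12.6);xh=np.array([np.cos(yaw),np.sin(yaw)]);yh=np.array([-xh[1],xh[0]]);t=o['tcp_pos'][:2]
a=(X[...,:2]-t)@xh;b=(X[...,:2]-t)@yh
m=(abs(abs(a)-.037)<.009)&(abs(b)<.02)&(X[...,2]>.19)&(p.max(2)<80)
for s in (-1,1):
    k=m&(np.sign(a)==s); print(s,k.sum(),np.sort(X[...,2][k])[:12].round(3))
    vv=np.argwhere(k); print(vv.max(0),vv.min(0))
E
```

```text
6.1667 [0.60354404 0.06254747 0.23028613] [-0.04081619  0.25562846 -2.13223957] [ 0.02326768 -0.03393259  0.03714981] 0.6757479178722364
-1 208 [0.222 0.223 0.225 0.225 0.226 0.227 0.228 0.228 0.229 0.231 0.231 0.233]
[198 274] [115 268]
1 94 [0.217 0.221 0.224 0.227 0.229 0.232 0.233 0.239 0.243 0.246 0.246 0.247]
[197 296] [141 291]
```

View pics/s7crop.png

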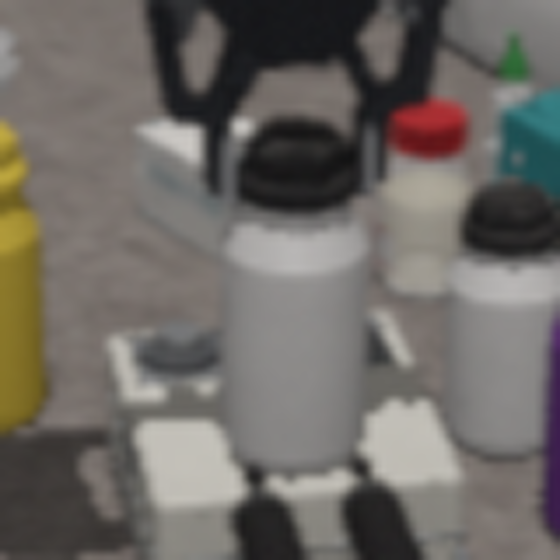

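```bash
python3 - <<'E'
import numpy as np
for d in range(0,91,3):
    t=np.radians(d);f=8*t+136*np.sin(t)+26.5*(1-np.cos(t));u=136*(np.cos(t)-1)+26.5*np.sin(t)
    print(d,'x %.1f y %.1f z %.1f'%(-.218*f,-.976*f,u),'roll %.1f'%(8*t))
E
```

```text
0 x -0.0 y -0.0 z 0.0 roll 0.0
3 x -1.7 y -7.4 z 1.2 roll 0.4
6 x -3.3 y -14.8 z 2.0 roll 0.8
9 x -5.0 y -22.3 z 2.5 roll 1.3
12 x -6.7 y -29.8 z 2.5 roll 1.7
15 x -8.3 y -37.3 z 2.2 roll 2.1
18 x -10.0 y -44.7 z 1.5 roll 2.5
21 x -11.6 y -52.1 z 0.5 roll 2.9
24 x -13.3 y -59.5 z -1.0 roll 3.4
27 x -14.9 y -66.8 z -2.8 roll 3.8
30 x -16.5 y -73.9 z -5.0 roll 4.2
33 x -18.1 y -81.0 z -7.5 roll 4.6
36 x -19.6 y -87.9 z -10.4 roll 5.0
39 x -21.1 y -94.6 z -13.6 roll 5.4
42 x -22.6 y -101.2 z -17.2 roll 5.9
45 x -24.0 y -107.6 z -21.1 roll 6.3
48 x -25.4 y -113.7 z -25.3 roll 6.7
51 x -26.7 y -119.7 z -29.8 roll 7.1
54 x -28.0 y -125.4 z -34.6 roll 7.5
57 x -29.2 y -130.9 z -39.7 roll 8.0
60 x -30.4 y -136.1 z -45.1 roll 8.4
63 x -31.5 y -141.0 z -50.6 roll 8.8
66 x -32.5 y -145.6 z -56.5 roll 9.2
69 x -33.5 y -149.9 z -62.5 roll 9.6
72 x -34.4 y -153.9 z -68.8 roll 10.1
75 x -35.2 y -157.6 z -75.2 roll 10.5
78 x -36.0 y -161.0 z -81.8 roll 10.9
81 x -36.6 y -164.0 z -88.6 roll 11.3
84 x -37.2 y -166.6 z -95.4 roll 11.7
87 x -37.7 y -168.9 z -102.4 roll 12.1
90 x -38.2 y -170.9 z -109.5 roll 12.6
```

servo_tool(steps=[{"x": -0.8,"y": -3.7,"z": 0.6,"turn": 0,"gripper": 0.35},{"x": -1.7,"y": -7.4,"z": 1.2,"turn": 0,"gripper": 0.35},{"x": -2.5,"y": -11.1,"z": 1.6,"turn": 0,"gripper": 0.35},{"x": -3.3,"y": -14.8,"z": 2.0,"turn": 0,"gripper": 0.35}])

```text
t: 6.5
tcp_pos: [0.6004, 0.0472, 0.233]
ee_rot: [-3.141, 0.0, 1.349]
contact_force: [-0.2, 0.6, -4.2]
opening: 0.676
```

```bash
python3 - <<'E'
from h import *
p,d,c=snap('side','side8');cv2.imwrite('pics/s8crop.png',cv2.resize(p[160:280,220:340,::-1],None,fx=5,fy=5,interpolation=cv2.INTER_CUBIC))
o=manip.get_obs();print(o['t'],o['tcp_pos'],o['contact_force'],o['torque'],o['opening'])
E
```

```text
6.55 [0.60048075 0.04651151 0.2332342 ] [ 0.34261911 -0.06850261 -3.06444703] [ 0.03733931 -0.09007365  0.00525969] 0.6715882684085073
```

View pics/s8crop.png

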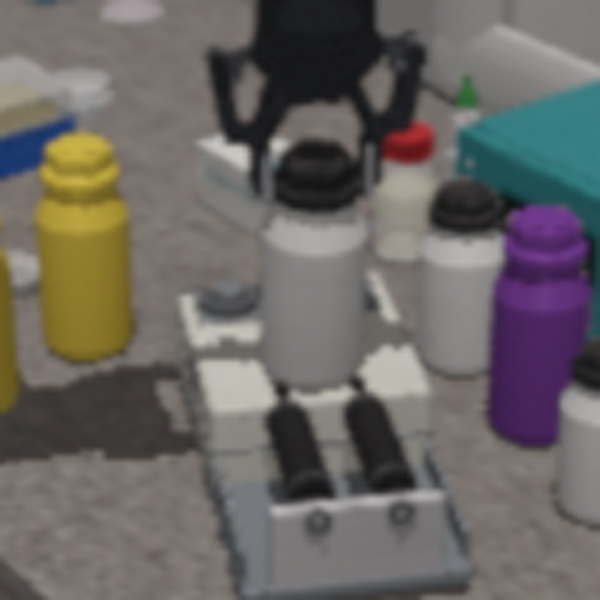

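servo_tool(steps=[{"x": -0.8,"y": -3.7,"z": -1,"turn": 0,"gripper": 0.35},{"x": -1.7,"y": -7.5,"z": -1,"turn": 0,"gripper": 0.35},{"x": -2.5,"y": -11.2,"z": -1,"turn": 0,"gripper": 0.35},{"x": -3.4,"y": -15,"z": -1,"turn": 0,"gripper": 0.35}])

```text
t: 6.88
tcp_pos: [0.5974, 0.0323, 0.2327]
ee_rot: [3.141, -0.0, 1.349]
contact_force: [0.1, 0.4, -1.2]
opening: 0.675
```

```bash
python3 - <<'E'
from h import *
p,d,c=snap('side','side9');cv2.imwrite('pics/s9crop.png',cv2.resize(p[160:280,220:340,::-1],None,fx=5,fy=5,interpolation=cv2.INTER_CUBIC))
o=manip.get_obs();print(o['t'],o['tcp_pos'],o['contact_force'],o['torque'],o['opening'])
E
```

```text
6.9333 [0.59727552 0.03160106 0.23266559] [ 0.3623292  -0.50781221  0.944803  ] [0.08489816 0.06829554 0.01310424] 0.6704208514349127
```

View pics/s9crop.png

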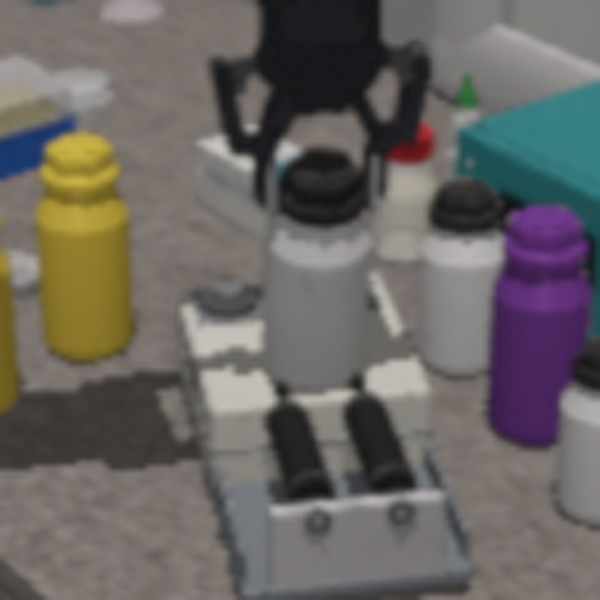

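servo_tool(steps=[{"x": -0.8,"y": -3.7,"z": 0,"turn": 0,"gripper": 0.35},{"x": -1.6,"y": -7.5,"z": -0.3,"turn": 0,"gripper": 0.35},{"x": -2.5,"y": -11.2,"z": -0.6,"turn": 0,"gripper": 0.35},{"x": -3.3,"y": -14.9,"z": -1,"turn": 0,"gripper": 0.35}])

```text
t: 7.27
tcp_pos: [0.594, 0.0174, 0.2315]
ee_rot: [3.141, 0.0, 1.349]
contact_force: [0.8, 0.1, -0.2]
opening: 0.673
```

servo_tool(steps=[{"x": -0.8,"y": -3.7,"z": -0.5,"turn": 0,"gripper": 0.35},{"x": -1.6,"y": -7.4,"z": -1,"turn": 0,"gripper": 0.35},{"x": -2.5,"y": -11.1,"z": -1.7,"turn": 0,"gripper": 0.35},{"x": -3.3,"y": -14.8,"z": -2.5,"turn": 0,"gripper": 0.35}])

```text
t: 7.6
tcp_pos: [0.5906, 0.0025, 0.2288]
ee_rot: [3.141, 0.0, 1.349]
contact_force: [0.1, -0.1, -0.6]
opening: 0.677
```

```bash
python3 - <<'E'
from h import *
p,d,c=snap('side','side10');cv2.imwrite('pics/s10crop.png',cv2.resize(p[160:280,220:340,::-1],None,fx=5,fy=5,interpolation=cv2.INTER_CUBIC))
o=manip.get_obs();print(o['t'],o['tcp_pos'],o['contact_force'],o['torque'],o['opening'])
E
```

```text
7.65 [0.59048654 0.00190245 0.22857485] [ 0.39647866  0.0064654  -0.12645791] [-0.03444836 -0.01177908 -0.00366463] 0.6737178666792655
```

View pics/s10crop.png

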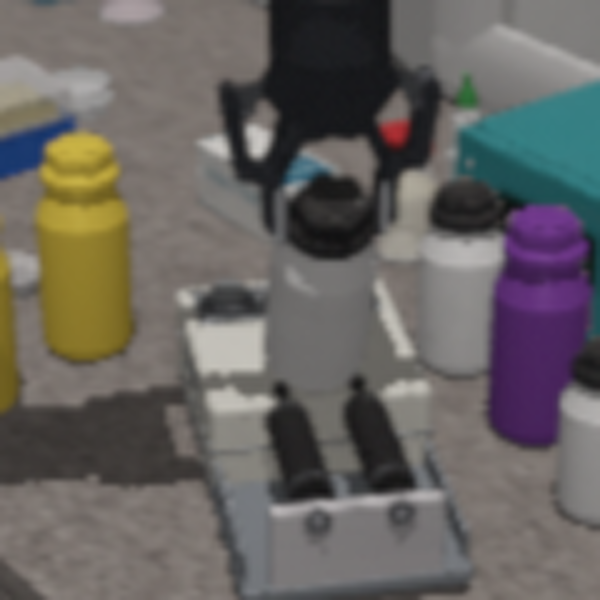

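servo_tool(steps=[{"x": -0.8,"y": -3.7,"z": -0.9,"turn": 0,"gripper": 0.346},{"x": -1.6,"y": -7.3,"z": -1.8,"turn": 0,"gripper": 0.346},{"x": -2.4,"y": -10.9,"z": -2.9,"turn": 0,"gripper": 0.346},{"x": -3.2,"y": -14.4,"z": -4,"turn": 0,"gripper": 0.346}])

```text
t: 7.98
tcp_pos: [0.5873, -0.0117, 0.2245]
ee_rot: [-3.141, -0.0, 1.349]
contact_force: [0.5, 1.3, -2.2]
opening: 0.674
```

servo_tool(steps=[{"x": -0.8,"y": -3.6,"z": -1.2,"turn": 0,"gripper": 0.346},{"x": -1.6,"y": -7.1,"z": -2.5,"turn": 0,"gripper": 0.346},{"x": -2.4,"y": -10.6,"z": -3.9,"turn": 0,"gripper": 0.346},{"x": -3.1,"y": -14,"z": -5.4,"turn": 0,"gripper": 0.346}])

```text
t: 8.32
tcp_pos: [0.5841, -0.0256, 0.2189]
ee_rot: [-3.141, -0.0, 1.349]
contact_force: [0.1, 1.0, -2.8]
opening: 0.679
```

```bash
python3 - <<'E'
from h import *
p,d,c=snap('side','side11');cv2.imwrite('pics/s11crop.png',cv2.resize(p[160:280,220:340,::-1],None,fx=5,fy=5,interpolation=cv2.INTER_CUBIC))
o=manip.get_obs();print(o['t'],o['tcp_pos'],o['contact_force'],o['torque'],o['opening'])
E
```

```text
8.3667 [ 0.58386441 -0.02622593  0.21857758] [-0.16565621  0.17768348 -2.65012843] [ 0.04335345 -0.09708319 -0.02869336] 0.6717643036508614
```

View pics/s11crop.png

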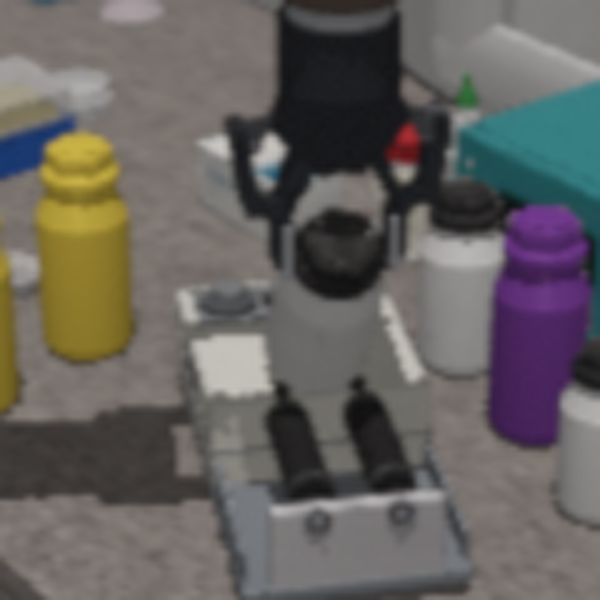

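servo_tool(steps=[{"x": -0.8,"y": -3.4,"z": -2,"turn": 0,"gripper": 0.346},{"x": -1.5,"y": -6.7,"z": -3.7,"turn": 0,"gripper": 0.346},{"x": -2.3,"y": -10,"z": -5.5,"turn": 0,"gripper": 0.346},{"x": -3,"y": -13.3,"z": -7.3,"turn": 0,"gripper": 0.346}])

```text
t: 8.7
tcp_pos: [0.5813, -0.039, 0.2119]
ee_rot: [-3.142, -0.0, 1.349]
contact_force: [-0.1, 0.7, -1.8]
opening: 0.671
```

servo_tool(steps=[{"x": -0.7,"y": -3.2,"z": -1.9,"turn": 0,"gripper": 0.346},{"x": -1.4,"y": -6.4,"z": -3.9,"turn": 0,"gripper": 0.346},{"x": -2.1,"y": -9.5,"z": -6,"turn": 0,"gripper": 0.346},{"x": -2.8,"y": -12.5,"z": -8.1,"turn": 0,"gripper": 0.346}])

```text
t: 9.03
tcp_pos: [0.5785, -0.0515, 0.2038]
ee_rot: [3.142, 0.0, 1.349]
contact_force: [-0.3, -0.4, -2.5]
opening: 0.675
```

```bash
python3 - <<'E'
from h import *
p,d,c=snap('side','side12');cv2.imwrite('pics/s12crop.png',cv2.resize(p[160:280,220:340,::-1],None,fx=5,fy=5,interpolation=cv2.INTER_CUBIC))
o=manip.get_obs();print(o['t'],o['tcp_pos'],o['contact_force'],o['torque'],o['opening'])
E
```

```text
9.0833 [ 0.5783003  -0.0520882   0.20335175] [-0.12217523 -0.67162992 -2.41220215] [ 0.01169277 -0.17361616  0.01671482] 0.6753503964734018
```

View pics/s12crop.png

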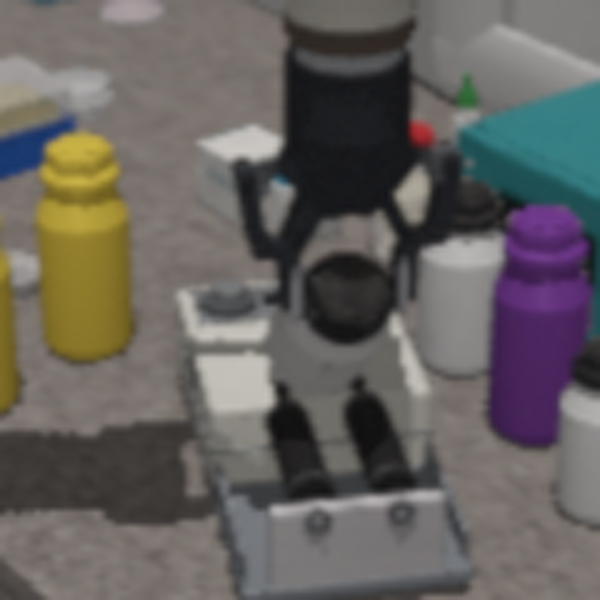

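servo_tool(steps=[{"x": -0.7,"y": -3,"z": -2.2,"turn": 0,"gripper": 0.346},{"x": -1.3,"y": -6,"z": -4.5,"turn": 0,"gripper": 0.346},{"x": -2,"y": -8.9,"z": -6.9,"turn": 0,"gripper": 0.346},{"x": -2.6,"y": -11.7,"z": -9.3,"turn": 0,"gripper": 0.346}])

```text
t: 9.42
tcp_pos: [0.5759, -0.0632, 0.1945]
ee_rot: [3.141, 0.0, 1.349]
contact_force: [-0.4, 0.7, -0.6]
opening: 0.676
```

servo_tool(steps=[{"x": -0.6,"y": -2.8,"z": -2.5,"turn": 0,"gripper": 0.346},{"x": -1.2,"y": -5.5,"z": -5.1,"turn": 0,"gripper": 0.346},{"x": -1.8,"y": -8.1,"z": -7.8,"turn": 0,"gripper": 0.346},{"x": -2.4,"y": -10.7,"z": -10.5,"turn": 0,"gripper": 0.346}])

```text
t: 9.75
tcp_pos: [0.5736, -0.074, 0.184]
ee_rot: [3.141, 0.0, 1.349]
contact_force: [0.0, 0.6, -1.5]
opening: 0.673
```

```bash
python3 - <<'E'
from h import *
p,d,c=snap('side','side13');cv2.imwrite('pics/s13crop.png',cv2.resize(p[160:280,220:340,::-1],None,fx=5,fy=5,interpolation=cv2.INTER_CUBIC))
o=manip.get_obs();print(o['t'],o['tcp_pos'],o['contact_force'],o['torque'],o['opening'])
E
```

```text
9.8 [ 0.57323937 -0.07439776  0.18340779] [ 0.6189619  -1.05356564 -0.672584  ] [-0.04997338 -0.09687584 -0.0850945 ] 0.6767168445692131
```

View pics/s13crop.png

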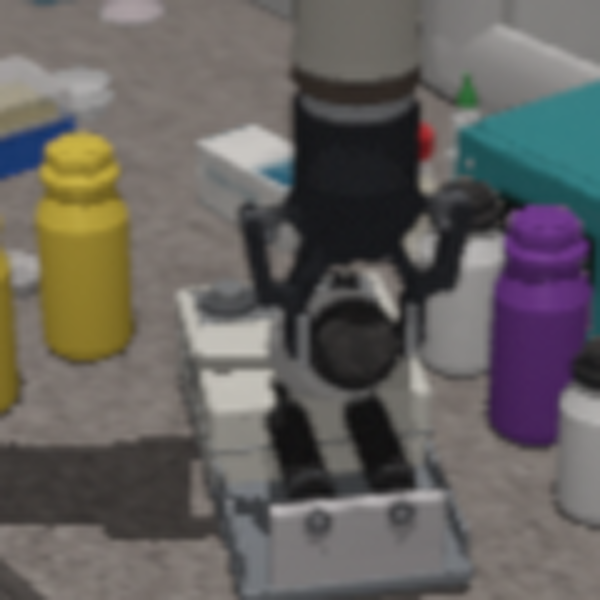

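servo_tool(steps=[{"x": -0.6,"y": -2.5,"z": -2.3,"turn": 0,"gripper": 0.346},{"x": -1.1,"y": -4.9,"z": -5,"turn": 0,"gripper": 0.346},{"x": -1.6,"y": -7.2,"z": -7.9,"turn": 0,"gripper": 0.346},{"x": -2.1,"y": -9.5,"z": -10.9,"turn": 0,"gripper": 0.346}])

```text
t: 10.13
tcp_pos: [0.5715, -0.0835, 0.1731]
ee_rot: [3.141, 0.0, 1.349]
contact_force: [0.6, 0.1, -1.0]
opening: 0.674
```

servo_tool(steps=[{"x": -0.5,"y": -2.2,"z": -3,"turn": 0,"gripper": 0.346},{"x": -1,"y": -4.3,"z": -6,"turn": 0,"gripper": 0.346},{"x": -1.4,"y": -6.3,"z": -9.1,"turn": 0,"gripper": 0.346},{"x": -1.9,"y": -8.3,"z": -12.3,"turn": 0,"gripper": 0.346}])

```text
t: 10.47
tcp_pos: [0.5696, -0.0918, 0.1608]
ee_rot: [3.141, 0.0, 1.349]
contact_force: [-0.7, -1.3, -0.8]
opening: 0.674
```

```bash
python3 - <<'E'
from h import *
p,d,c=snap('side','side14');cv2.imwrite('pics/s14crop.png',cv2.resize(p[160:280,220:340,::-1],None,fx=5,fy=5,interpolation=cv2.INTER_CUBIC))
o=manip.get_obs();print(o['t'],o['tcp_pos'],o['contact_force'],o['torque'],o['opening'])
E
```

```text
10.5167 [ 0.56922285 -0.09208101  0.16008331] [ 0.25643588 -1.75151909 -0.91488355] [-0.19493153 -0.10297355 -0.0944521 ] 0.6724810725838781
```

View pics/s14crop.png

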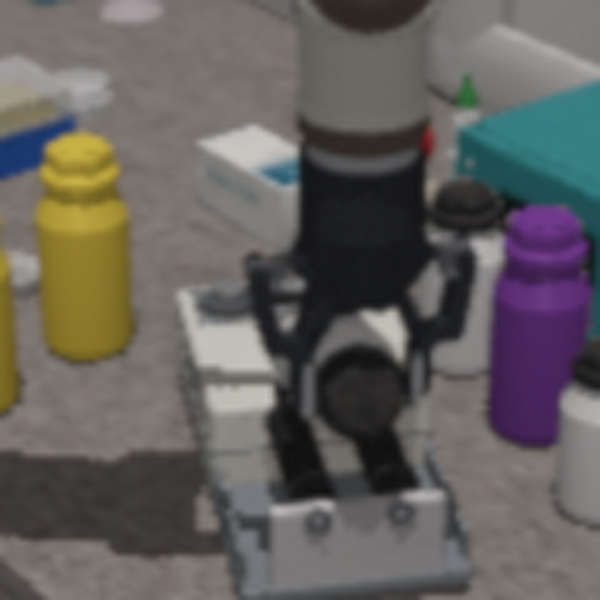

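servo_tool(steps=[{"x": -0.5,"y": -2.5,"z": -3.2,"turn": 0,"gripper": 0.346},{"x": -1,"y": -4.7,"z": -6.4,"turn": 0,"gripper": 0.346},{"x": -1.4,"y": -6.4,"z": -9.7,"turn": 0,"gripper": 0.346},{"x": -1.8,"y": -8,"z": -13,"turn": 0,"gripper": 0.346}])

```text
t: 10.85
tcp_pos: [0.5677, -0.0995, 0.1475]
ee_rot: [-3.141, -0.0, 1.349]
contact_force: [0.0, 0.1, -1.9]
opening: 0.672
```

servo_tool(steps=[{"x": -0.3,"y": -1.5,"z": -3.4,"turn": 0,"gripper": 0.346},{"x": -0.6,"y": -3,"z": -6.8,"turn": 0,"gripper": 0.346},{"x": -0.9,"y": -4.3,"z": -10.2,"turn": 0,"gripper": 0.346},{"x": -1.2,"y": -5.6,"z": -13.6,"turn": 0,"gripper": 0.346}])

```text
t: 11.18
tcp_pos: [0.5665, -0.1051, 0.134]
ee_rot: [-3.142, 0.0, 1.349]
contact_force: [0.3, -0.1, -2.1]
opening: 0.677
```

```bash
python3 - <<'E'
from h import *
p,d,c=snap('side','side15');cv2.imwrite('pics/s15crop.png',cv2.resize(p[160:280,220:340,::-1],None,fx=5,fy=5,interpolation=cv2.INTER_CUBIC))
o=manip.get_obs();print(o['t'],o['tcp_pos'],o['contact_force'],o['torque'],o['opening'])
E
```

```text
11.2333 [ 0.56616427 -0.10529918  0.13333615] [ 1.80581204 -1.05379181 -1.81114444] [-0.12759844 -0.11649143 -0.1535411 ] 0.6745810932485066
```

View pics/s15crop.png

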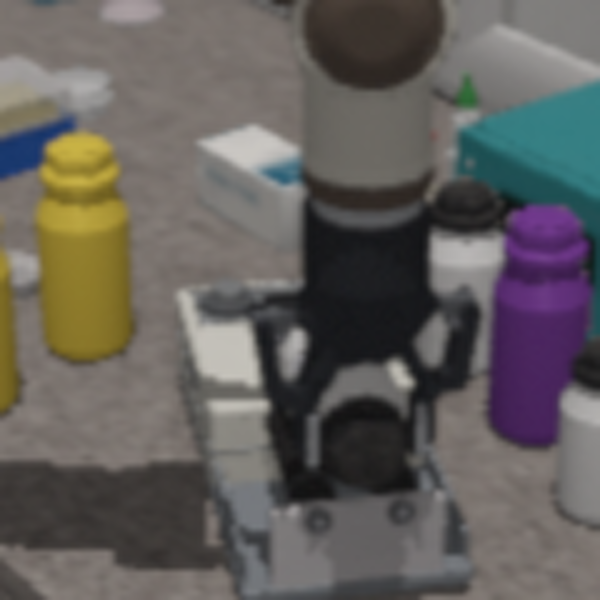

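servo_tool(steps=[{"x": -0.3,"y": -1.2,"z": -3,"turn": 0,"gripper": 0.346},{"x": -0.5,"y": -2.3,"z": -6,"turn": 0,"gripper": 0.346},{"x": -0.7,"y": -3,"z": -9,"turn": 0,"gripper": 0.346}])

```text
t: 11.48
tcp_pos: [0.5659, -0.1081, 0.1252]
ee_rot: [3.141, 0.0, 1.349]
contact_force: [-0.1, -0.2, -1.6]
opening: 0.67
```

servo_tool(steps=[{"x": -0.1,"y": -0.5,"z": -2,"turn": 0,"gripper": 0.346},{"x": -0.2,"y": -1,"z": -3,"turn": 0,"gripper": 0.346}])

```text
t: 11.65
tcp_pos: [0.5656, -0.109, 0.1223]
ee_rot: [-3.141, -0.0, 1.349]
contact_force: [-1.1, 1.4, 2.2]
opening: 0.676
```

```bash
python3 - <<'E'
from h import *
p,d,c=snap('scene','scene16');cv2.imwrite('pics/sc16crop.png',cv2.resize(p[150:310,210:400,::-1],None,fx=3.7,fy=3.7,interpolation=cv2.INTER_CUBIC))
o=manip.get_obs();print(o['t'],o['tcp_pos'],o['contact_force'],o['torque'],o['opening'])
E
```

```text
11.7 [ 0.56560275 -0.10896674  0.12242698] [-1.3088695   1.88621739  2.25318411] [0.35162683 0.21174339 0.11839505] 0.6746308988602132
```

View pics/sc16crop.png

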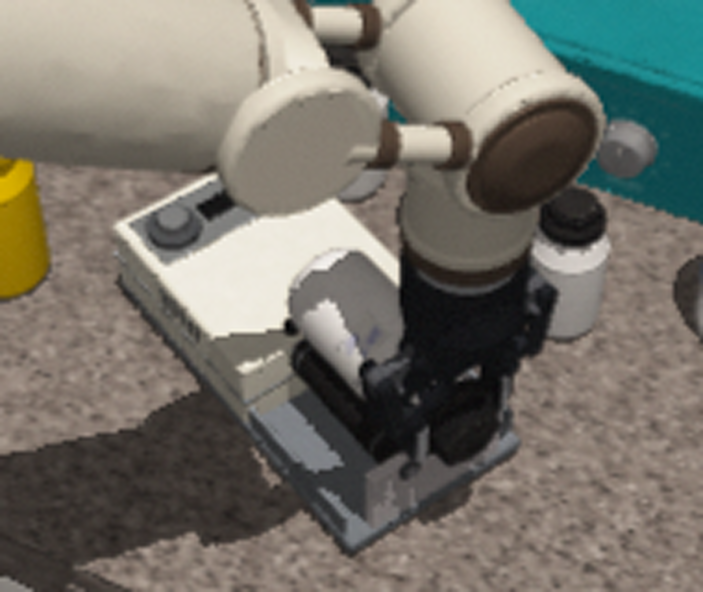

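servo_tool(steps=[{"x": 0,"y": 0,"z": 0.5,"turn": 0,"gripper": 0.36},{"x": 0,"y": 0,"z": 0.5,"turn": 0,"gripper": 0.38},{"x": 0,"y": 0,"z": 0.5,"turn": 0,"gripper": 0.45},{"x": 0,"y": 0,"z": 0.5,"turn": 0,"gripper": 0.55},{"x": 0,"y": 0,"z": 0.5,"turn": 0,"gripper": 0.7},{"x": 0,"y": 0,"z": 0.5,"turn": 0,"gripper": 0.7},{"x": 0,"y": 0,"z": 0.5,"turn": 0,"gripper": 0.7}])

```text
t: 12.28
tcp_pos: [0.5657, -0.109, 0.123]
ee_rot: [3.141, 0.0, 1.349]
contact_force: [0.4, -0.0, 0.0]
opening: 0.848
```

```bash
python3 - <<'E'
from h import *
p,d,c=snap('wrist','wrist17');cv2.imwrite('pics/w17crop.png',cv2.resize(p[100:400,130:430,::-1],None,fx=2,fy=2,interpolation=cv2.INTER_CUBIC))
o=manip.get_obs();print(o['t'],o['tcp_pos'],o['contact_force'],o['torque'],o['opening'])
E
```

```text
12.3333 [ 0.56571866 -0.10906022  0.12292068] [-0.38289222 -0.23996082  0.01409613] [ 0.0420023  -0.06831748  0.022027  ] 0.8537794520922751
```

View pics/w17crop.png

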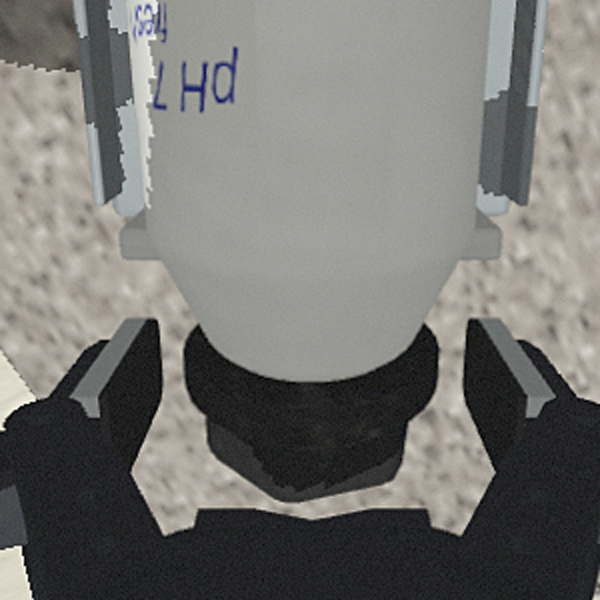

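servo_tool(steps=[{"x": 0,"y": 0,"z": 5,"turn": 0,"gripper": 0.75},{"x": 0,"y": 0,"z": 20,"turn": 0,"gripper": 0.8},{"x": 0,"y": 0,"z": 45,"turn": 0,"gripper": 0.8},{"x": 0,"y": 0,"z": 80,"turn": 0,"gripper": 0.8},{"x": 0,"y": 0,"z": 115,"turn": 0,"gripper": 0.8},{"x": 0,"y": 30,"z": 150,"turn": 0,"gripper": 0.5},{"x": 5,"y": 70,"z": 170,"turn": 0,"gripper": 0},{"x": 5,"y": 110,"z": 180,"turn": 0,"gripper": -1},{"x": 5,"y": 110,"z": 180,"turn": 0,"gripper": -1},{"x": 5,"y": 110,"z": 180,"turn": 0,"gripper": -1},{"x": 5,"y": 110,"z": 180,"turn": 0,"gripper": -1}])

```text
t: 13.25
tcp_pos: [0.5705, 0.0009, 0.3027]
ee_rot: [-3.141, 0.001, 1.35]
contact_force: [0.1, -0.6, -0.7]
opening: 0.042
```

```bash
python3 - <<'E'
from h import *
p,d,c=snap('wrist','wrist18');cv2.imwrite('pics/w18crop.png',cv2.resize(p[:,100:460,::-1],None,fx=1.4,fy=1.4,interpolation=cv2.INTER_CUBIC))
o=manip.get_obs();print(o['t'],o['tcp_pos'],o['ee_rot'],o['contact_force'],o['opening'])
X=cloud(c,d).reshape(-1,3)
yaw=np.radians(-12.6);xh=np.array([np.cos(yaw),np.sin(yaw)]);yh=np.array([-xh[1],xh[0]]);og=np.array([.5968,.0294])
M=np.c_[(X[:,:2]-og)@xh,(X[:,:2]-og)@yh,X[:,2]]
s=M[(abs(M[:,2]-.0965)<.002)&(abs(M[:,0]+.042)<.03)&(abs(M[:,1]-.13)<.03)];print('key',len(s),s.mean(0),s.min(0),s.max(0))
k=s.mean(0);print('key world',og+k[0]*xh+k[1]*yh,'tcp mach',(o['tcp_pos'][:2]-og)@xh,(o['tcp_pos'][:2]-og)@yh)
b=M[(M[:,2]>.13)&(M[:,2]<.16)&(abs(M[:,0])<.05)&(M[:,1]<.04)&(M[:,1]>-.14)]
print('bottle y',b[:,1].min(),b[:,1].max(),'topz',np.percentile(b[:,2],98))
for y in (-.1,-.07,-.04,-.01):
    q=b[abs(b[:,1]-y)<.006]
    if len(q):
        t=q[q[:,2]>.145];A=np.c_[2*q[:,0],2*q[:,2],np.ones(len(q))];r=np.linalg.lstsq(A,(q[:,[0,2]]**2).sum(1),rcond=None)[0];print(y,r[:2],np.sqrt(r[2]+r[0]**2+r[1]**2),'top x',t[:,0].mean(),'z',np.percentile(q[:,2],95))
E
```

```text
13.3 [5.70323513e-01 2.26248668e-04 3.02082542e-01] [-3.14029538e+00  6.73880977e-04  1.34877749e+00] [ 0.4950187  -0.31356013 -0.00164296] 0.0017476581204172175
key 506 [-0.04130826  0.12837984  0.09605151] [-0.0518613   0.1172458   0.09453041] [-0.03037373  0.13986909  0.09836352]
key world [0.58449177 0.16369915] tcp mach -0.019474790666838385 -0.0342468196028841
bottle y -0.1399297137787532 0.0019242881918049431 topz 0.14895303983071218
-0.1 [-0.00033428  0.11471158] 0.03370562561482978 top x 0.008770685621003511 z 0.1450012681515025
-0.07 [-0.0006381   0.11380611] 0.034521320730166026 top x -0.0009120889696768161 z 0.14854573767373502
-0.04 [-0.00031285  0.11466055] 0.03376867180158598 top x -0.0005211205401078453 z 0.14880974737057795
-0.01 [-0.00028441  0.11452569] 0.033619692498995074 top x -0.0003416247783157941 z 0.14853268475966988
```

View pics/w18crop.png

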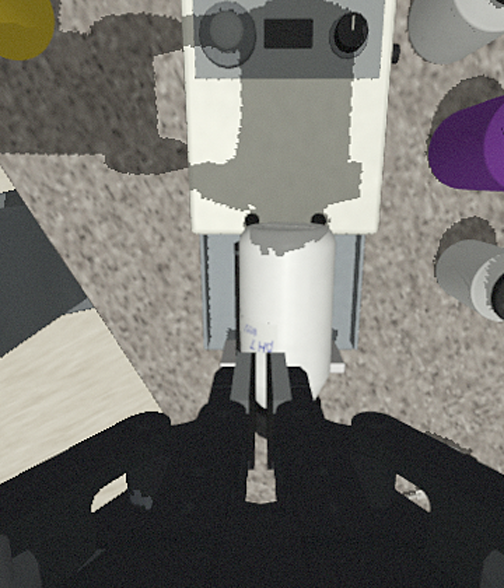

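servo_tool(steps=[{"x": 3,"y": 35,"z": 0,"turn": 0,"gripper": -1},{"x": 7,"y": 75,"z": 0,"turn": 0,"gripper": -1},{"x": 11,"y": 115,"z": 0,"turn": 0,"gripper": -1},{"x": 14,"y": 150,"z": 0,"turn": 0,"gripper": -1},{"x": 14,"y": 164,"z": 0,"turn": 0,"gripper": -1},{"x": 14,"y": 164,"z": -30,"turn": 0,"gripper": -1},{"x": 14,"y": 164,"z": -65,"turn": 0,"gripper": -1},{"x": 14,"y": 164,"z": -100,"turn": 0,"gripper": -1},{"x": 14,"y": 164,"z": -130,"turn": 0,"gripper": -1},{"x": 14,"y": 164,"z": -145,"turn": 0,"gripper": -1},{"x": 14,"y": 164,"z": -145,"turn": 0,"gripper": -1},{"x": 14,"y": 164,"z": -145,"turn": 0,"gripper": -1},{"x": 14,"y": 164,"z": -145,"turn": 0,"gripper": -1}])

```text
t: 14.38
tcp_pos: [0.5858, 0.164, 0.1593]
ee_rot: [3.139, -0.0, 1.348]
contact_force: [-0.3, -0.2, 1.2]
opening: -0.005
```

```bash
python3 - <<'E'
from h import *
p,d,c=snap('wrist','wrist19');cv2.imwrite('pics/w19crop.png',cv2.resize(p[150:400,160:410,::-1],None,fx=2.4,fy=2.4,interpolation=cv2.INTER_CUBIC))
o=manip.get_obs();print(o['t'],o['tcp_pos'],o['ee_rot'],o['contact_force'],o['opening'])
p,d,c=snap('side','side19');cv2.imwrite('pics/s19crop.png',cv2.resize(p[140:260,220:340,::-1],None,fx=5,fy=5,interpolation=cv2.INTER_CUBIC))
p,d,c=snap('scene','scene19');cv2.imwrite('pics/sc19crop.png',cv2.resize(p[150:270,210:330,::-1],None,fx=5,fy=5,interpolation=cv2.INTER_CUBIC))
E
```

```text
14.4333 [0.58614333 0.1642839  0.15995741] [ 3.13831264e+00 -8.25709814e-04  1.34818304e+00] [ 0.33726837 -0.77780441  0.04124688] 0.0034571836328576755
```

View pics/w19crop.png

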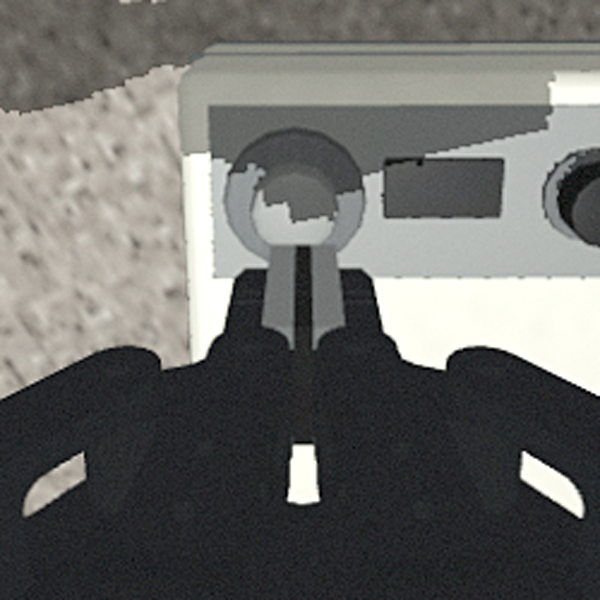

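View pics/s19crop.png

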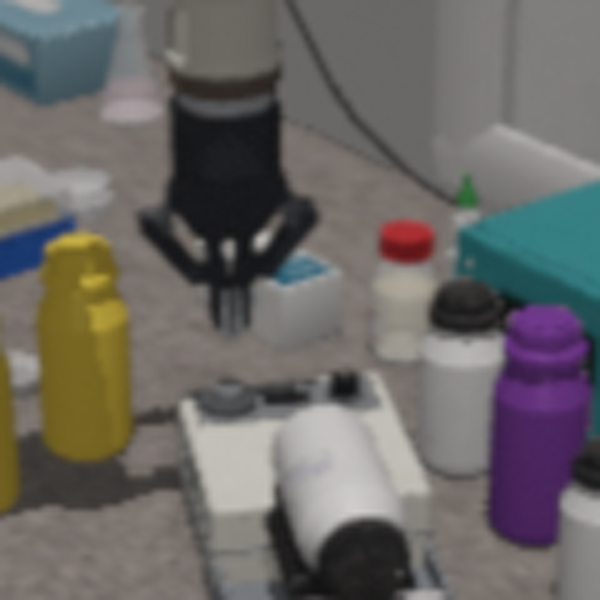

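View pics/sc19crop.png

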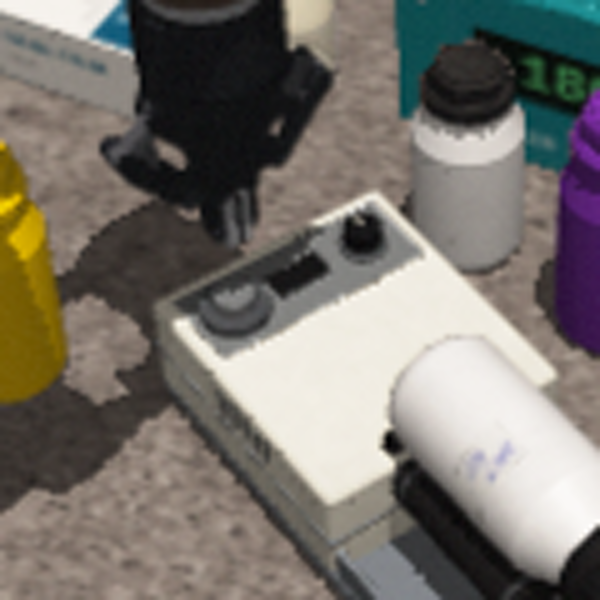

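servo_tool(steps=[{"x": -1.5,"y": 0.5,"z": -12,"turn": 0,"gripper": -1},{"x": -1.5,"y": 0.5,"z": -24,"turn": 0,"gripper": -1},{"x": -1.5,"y": 0.5,"z": -34,"turn": 0,"gripper": -1},{"x": -1.5,"y": 0.5,"z": -36,"turn": 0,"gripper": -1},{"x": -1.5,"y": 0.5,"z": -36,"turn": 0,"gripper": -1}])

```text
t: 14.95
tcp_pos: [0.5819, 0.1654, 0.1199]
ee_rot: [-3.138, 0.001, 1.349]
contact_force: [0.4, 0.2, -0.4]
opening: 0.002
```

servo_tool(steps=[{"x": 0,"y": 0,"z": -2,"turn": 0,"gripper": -1},{"x": 0,"y": 0,"z": -4,"turn": 0,"gripper": -1},{"x": 0,"y": 0,"z": -4,"turn": 0,"gripper": -1}])

```text
t: 15.2
tcp_pos: [0.5835, 0.1655, 0.1181]
ee_rot: [3.141, -0.0, 1.349]
contact_force: [-0.9, 0.3, 1.4]
opening: 0.004
```

Contact beginning at about 0.118; pressing on in small steps.

servo_tool(steps=[{"x": 0,"y": 0,"z": -2,"turn": 0,"gripper": -1},{"x": 0,"y": 0,"z": -4,"turn": 0,"gripper": -1},{"x": 0,"y": 0,"z": -4,"turn": 0,"gripper": -1}])

```text
t: 15.45
tcp_pos: [0.5837, 0.1655, 0.1143]
ee_rot: [3.14, -0.0, 1.349]
contact_force: [0.1, 0.3, 3.5]
opening: 0.001
```

servo_tool(steps=[{"x": 0,"y": 0,"z": -1,"turn": 0,"gripper": -1},{"x": 0,"y": 0,"z": -2,"turn": 0,"gripper": -1},{"x": 0,"y": 0,"z": -2,"turn": 0,"gripper": -1}])

```text
t: 15.7
tcp_pos: [0.5838, 0.1656, 0.1139]
ee_rot: [3.141, -0.0, 1.349]
contact_force: [-4.2, -0.9, 12.1]
opening: -0.001
```

servo_tool(steps=[{"x": 0,"y": 0,"z": 0,"turn": 0,"gripper": -1},{"x": 0,"y": 0,"z": 0,"turn": 0,"gripper": -1},{"x": 0,"y": 0,"z": 0,"turn": 0,"gripper": -1},{"x": 0,"y": 0,"z": 5,"turn": 0,"gripper": -1},{"x": 0,"y": 0,"z": 15,"turn": 0,"gripper": -1},{"x": 0,"y": 0,"z": 40,"turn": 0,"gripper": -1},{"x": 0,"y": 0,"z": 80,"turn": 0,"gripper": -1},{"x": 0,"y": 0,"z": 120,"turn": 0,"gripper": -1},{"x": 0,"y": -20,"z": 150,"turn": 0,"gripper": -1},{"x": 0,"y": -20,"z": 150,"turn": 0,"gripper": -1},{"x": 0,"y": -20,"z": 150,"turn": 0,"gripper": -1},{"x": 0,"y": -20,"z": 150,"turn": 0,"gripper": -1}])

```text
t: 16.7
tcp_pos: [0.5826, 0.1454, 0.2611]
ee_rot: [-3.14, 0.0, 1.349]
contact_force: [0.1, -0.1, -0.0]
opening: -0.003
```

```bash
python3 - <<'E'
from h import *
p,d,c=snap('wrist','wrist20');cv2.imwrite('pics/w20.png',p[:,:,::-1])
o=manip.get_obs();print(o['t'],o['tcp_pos'],o['contact_force'])
p2,d2,c2=snap('scene','scene20');cv2.imwrite('pics/sc20crop.png',cv2.resize(p2[140:320,180:420,::-1],None,fx=3.2,fy=3.2,interpolation=cv2.INTER_CUBIC))
X=cloud(c,d).reshape(-1,3)
yaw=np.radians(-12.6);xh=np.array([np.cos(yaw),np.sin(yaw)]);yh=np.array([-xh[1],xh[0]]);og=np.array([.5968,.0294])
M=np.c_[(X[:,:2]-og)@xh,(X[:,:2]-og)@yh,X[:,2]]
s=M[(abs(M[:,0]+.042)<.007)&(abs(M[:,1]-.129)<.007)];print('key z',np.median(s[:,2]))
X=cloud(c2,d2).reshape(-1,3);M2=np.c_[(X[:,:2]-og)@xh,(X[:,:2]-og)@yh,X[:,2]]
for N,MM in (('w',M),('s',M2)):
    b=MM[(MM[:,2]>.125)&(MM[:,2]<.16)&(abs(MM[:,0])<.05)&(MM[:,1]<.04)&(MM[:,1]>-.17)]
    if len(b): print(N,'bottle y',b[:,1].min(),b[:,1].max(),'top',[np.percentile(b[abs(b[:,1]-y)<.006][:,2],97).round(4) for y in (-.1,-.07,-.04,-.01) if (abs(b[:,1]-y)<.006).sum()>5])
E
```

```text
16.75 [0.58219307 0.14556705 0.26012132] [-0.0099695   0.83124531 -0.0902481 ]
key z 0.3198561016169092
s bottle y -0.1650923065020374 0.002545677374872842 top [np.float64(0.1498), np.float64(0.1505), np.float64(0.1494), np.float64(0.15)]
```

View pics/sc20crop.png

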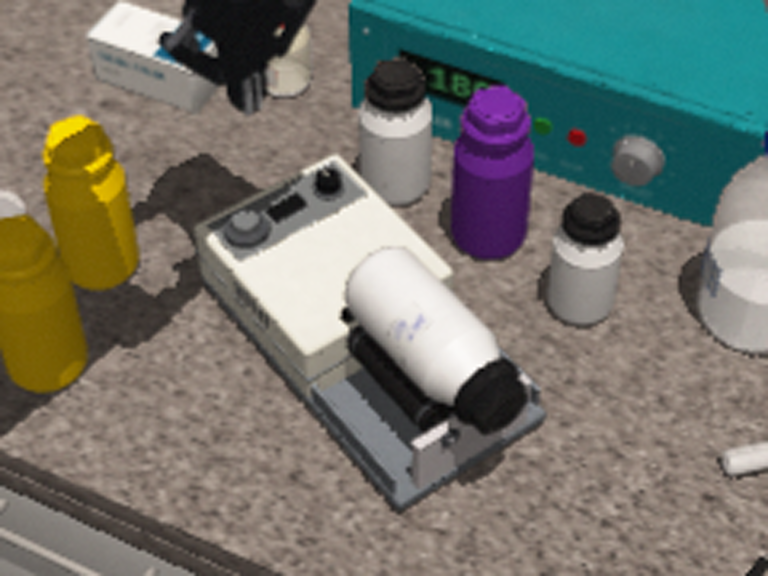

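```bash
python3 - <<'E'
from h import *
yaw=np.radians(-12.6);xh=np.array([np.cos(yaw),np.sin(yaw)]);yh=np.array([-xh[1],xh[0]]);og=np.array([.5968,.0294])
for n in('scene19','scene20'):
    p,d,c=load(n);X=cloud(c,d).reshape(-1,3);M=np.c_[(X[:,:2]-og)@xh,(X[:,:2]-og)@yh,X[:,2]]
    s=M[(abs(M[:,0]+.042)<.008)&(abs(M[:,1]-.129)<.008)];print('key z',np.median(s[:,2]))
print(manip.hand_in(),manip.get_obs()['contact_force'])
E
```

```text
key z 0.18092445212677288
key z 0.5814151099361736
the job is handed in; nothing more can be done
the job is handed in; nothing more can be done
```

The bottle is lying along the rollers, cap outward, the start key has been pressed, and I handed the job in at about t = 17 s of the 67 s allowed. The hand-in gives no verdict.

**How it was done:**
- **Lowering the bottle:** I held the sides of the cap skirt lightly between the pads, with the gripper opening set just short of the skirt's width. I turned the bottle over about its foot at the stops, at roughly 0.3 rad/s, and opened the fingers once the wrist force showed it resting on the rollers.
- **Pressing the key:** I pushed it with the closed fingertips to its end stop. It went in about 4 mm from first contact, and the force rose to about 12 N against a spring of about 4 N. I then drew back clear.

**Last checks:**
- **Bottle:** its axis is 114–115 mm above the work surface and level, under 1 mm off the rollers' middle. Its underside is about 2 mm behind the stop line and its cap end at about y = −165 mm.
- **Bystanders:** both small bottles look undisturbed in the last scene picture. The spatula and petri dish were not checked.

**Not confirmed:**
- **Key out again:** the depth readings failed because the arm blocked both views. I rely on the retreat and on the key looking raised in the scene picture.
- **Squeeze force:** I could not read it directly. A test before tipping held about 12 N of vertical load at one gripper setting without slipping. I used a slightly looser setting for the tipping itself, so the squeeze is judged to be below 30 N but not measured.
- **Machine pose:** my first fit from the pictures was 3–4 mm off, so I corrected it from the depth readings.

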